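# Load the centrifuge in balance

## Task

Get the centrifuge ready to spin the serum samples: take the two red-capped and the two yellow-capped tubes out of the blue rack and lower each one gently, cap up, all the way down into a bucket of its own, without tipping or dropping it. So that the rotor is balanced, the two red-capped tubes must hang in buckets directly opposite each other, and so must the two yellow-capped ones. Leave the purple-capped and the white-capped tube standing in the rack as they are.

Things in the scene. Friction and masses are not known exactly. Their poses are not given: they have to be found in the camera images.
- red_tube_1: red-capped sample tube to be spun: 79 mm tall, body 14.6 mm thick, cap (top 19 mm) 17.6 mm thick, 18 g; take it by the cap. Origin: centre of its underside; z along the tube to the cap. Starts upright in the blue rack, underside 3 mm above the worktop; only the cap and 4 mm of body rise above the rack's top (59 mm). Loose in its slot by 1 mm; comes straight up.
- red_tube_2: red-capped sample tube to be spun: 79 mm tall, body 14.6 mm thick, cap (top 19 mm) 17.6 mm thick, 18 g; take it by the cap. Origin: centre of its underside; z along the tube to the cap. Starts upright in the blue rack, underside 3 mm above the worktop; only the cap and 4 mm of body rise above the rack's top (59 mm). Loose in its slot by 1 mm; comes straight up.
- yellow_tube_1: yellow-capped sample tube to be spun: 79 mm tall, body 14.6 mm thick, cap (top 19 mm) 17.6 mm thick, 18 g; take it by the cap. Origin: centre of its underside; z along the tube to the cap. Starts upright in the blue rack, underside 3 mm above the worktop; only the cap and 4 mm of body rise above the rack's top (59 mm). Loose in its slot by 1 mm; comes straight up.
- yellow_tube_2: yellow-capped sample tube to be spun: 79 mm tall, body 14.6 mm thick, cap (top 19 mm) 17.6 mm thick, 18 g; take it by the cap. Origin: centre of its underside; z along the tube to the cap. Starts upright in the blue rack, underside 3 mm above the worktop; only the cap and 4 mm of body rise above the rack's top (59 mm). Loose in its slot by 1 mm; comes straight up.
- purple_tube: purple-capped sample tube that stays in the rack; same size, origin and start as the others. The fixed rack is 82 x 238 mm; the six tubes stand in two rows 59 mm apart, 70 mm apart along a row.
- white_tube: white-capped sample tube that stays in the rack; same size, origin and start as the others. The fixed rack is 82 x 238 mm; the six tubes stand in two rows 59 mm apart, 70 mm apart along a row.
- bucket_1: aluminium cup in the rotor of the white centrifuge: bore 31 mm wide at the mouth, narrowing to 22 mm at the floor, 45 mm deep. Origin: centre of inner floor, 61 mm above the worktop; z up, x away from the rotor's axis 68 mm off. Opposite it: bucket_3. Rotor turns if pushed (2 N at a bucket), stays where left. Housing top 100, rotor nut 113, open lid (far side) 340 mm above the worktop.
- bucket_2: aluminium cup in the rotor of the white centrifuge: bore 31 mm wide at the mouth, narrowing to 22 mm at the floor, 45 mm deep. Origin: centre of inner floor, 61 mm above the worktop; z up, x away from the rotor's axis 68 mm off. Opposite it: bucket_4. Rotor turns if pushed (2 N at a bucket), stays where left. Housing top 100, rotor nut 113, open lid (far side) 340 mm above the worktop.
- bucket_3: aluminium cup in the rotor of the white centrifuge: bore 31 mm wide at the mouth, narrowing to 22 mm at the floor, 45 mm deep. Origin: centre of inner floor, 61 mm above the worktop; z up, x away from the rotor's axis 68 mm off. Opposite it: bucket_1. Rotor turns if pushed (2 N at a bucket), stays where left. Housing top 100, rotor nut 113, open lid (far side) 340 mm above the worktop.
- bucket_4: aluminium cup in the rotor of the white centrifuge: bore 31 mm wide at the mouth, narrowing to 22 mm at the floor, 45 mm deep. Origin: centre of inner floor, 61 mm above the worktop; z up, x away from the rotor's axis 68 mm off. Opposite it: bucket_2. Rotor turns if pushed (2 N at a bucket), stays where left. Housing top 100, rotor nut 113, open lid (far side) 340 mm above the worktop.

How it is judged:
By the outcome, as a careful person would: the job done as asked, in the order asked, and still so for the second after the job is handed in, with the robot touching nothing.
It also fails if it takes over 106 s, if anything falls off the work surface, if the arm or the gripper's body presses on something with over 40 N, if the wrist force passes 120 N, or if a joint passes its speed limit or range.

## Robot

A 7-joint arm with a two-finger parallel gripper is mounted at the origin on a cart in front of the work surface, level with it; the furniture and walls round the work are solid. World frame = base frame: x ahead of the robot, y to its left, z up, the work surface at z = 0. Lengths are in m, angles in rad, forces in N, time in s.
With the tool pointing down it reaches from about 0.425 to 0.95 m from the base axis. Payload 4.7 kg.
Tool frame: the origin (TCP) lies midway between the tips of the shut fingers; the grasp point (between the pads) lies 19 mm behind it; z points along the fingers, x is the direction in which the jaws open and shut, and the axes are right-handed (so a half turn about z gives the same grasp; the last joint's range is limited). The gripper opens to 85 mm and grips with 20 to 120 N. Pads are 22 mm wide; open, the fingers measure 114 mm over their backs; the gripper's body (76 mm by 85 mm) begins 54 mm behind the grasp point. The pads swing forward as they close: fully open they stand 13 mm farther back than shut.
Start: joints at [-0.701, 0.469, -0.049, 1.532, 0.024, 1.141, -0.082], TCP at [0.528, 0.42, 0.231] pointing down, gripper open.
Joint ranges: [-2.59, 2.59], [-0.33, 1.99], [-1.39, 1.29], [0.1, 2.45], [-1.04, 4.18], [0.21, 1.99], [-2.66, 2.66]. Speed limits (rad/s): [2.57, 2.57, 3.14, 3.14, 3.14, 3.14, 3.14].

## Interface

Orientations are given as a 3x3 rotation matrix whose columns are the frame's x, y, z axes.
In Python, from cell import bot, cams, order gives the robot as it stands. The module is installed in compiled form; this text tells all that it offers.
- The arm moves only by the shell command python3 -m handwheel 'ROWS'. ROWS is JSON, a list of rows, each an object with "slide": the shift along the world's x, y, z in m, a list of three; "spin": the turn about the world's z in rad; "hand": the closure, from 0 (fully open) to 1 (shut). In form: [{"slide": [dx, dy, dz], "spin": spin, "hand": hand}, ...]. A call has exactly 5 rows; each row is the pose to reach, as a shift and turn from the pose measured when the call began; what a row does not reach only later rows make up. A row lasts 1/10 s, in which the tool goes at most 50 mm and 8.59 degrees, less where a joint would pass 70% of its speed; a pose out of reach is approached as far as the arm can. A call with a gripper value outside its range is refused whole. The fingers move at their own pace and stop on an object; the grip force is fixed at half the most. Time passes only in rows, so rows that repeat a pose let the fingers close, or fill a call up. It gives the time, the measured TCP pose, the force and the opening at its end, in the units of the state.
- bot.state(): the state, without advancing time (a new reading comes with each control period).
- cams.camera(name): name is "scene" or "top" or "wrist"; returns a dict with "img" (400x640x3 uint8, red, green, blue), "depth" (400x640 float32, m along the optical axis (not along the pixel's ray), 0 where there is no reading), "mtx" (3x3 intrinsics, pixels), "rvec" (rotation vector, rad) and "tvec" (3), from world to camera coordinates, as OpenCV has them; the wrist camera has in their place "tool_from_camera" (4x4, takes a point from camera to tool coordinates, whose origin is the TCP and whose axes are the tool frame's). Camera axes: x right, y down, z forward; pixel columns grow to the right and rows downward; lengths in m; the calibration is good to about 2 mm. A picture is of the moment at which its call begins: read the wrist's pose just before it.
- order.finish_job(): hands the job in, once; it reports no verdict.
The state is a dict: "clock": time; "joint_positions": joint angles; "joint_velocities": joint speeds; "joint_efforts": joint torques, N m; "eef_pos": TCP position; "tcp_rot": TCP orientation; "ft_force": force on the tool from outside, world axes, zero at the start; "torque": the same for the moment, N m; "finger_gap": finger opening in m.
Only numpy, scipy, OpenCV 4.12 (cv2) and the standard library are available. Lean on these libraries where they do the work, as an engineer would, in place of code of your own. Each camera call takes 0.05 s, during which the arm holds its last target. There are 200 camera calls.

## Working session

There is one attempt and no reset: what is moved stays moved. The work goes in short steps, Python scripts to look and compute and a shell command to move; the robot and the scene stay as the last step left them, time stands still between calls to the robot, and variables do not carry over. Pictures are saved under pics/ and viewed, about 12 in all and at most 16, crops included, and the job is handed in when it is done.

```bash
mkdir -p pics; cat > h.py <<'E'
import numpy as np, cv2
from cell import bot, cams, order
def grab(n):
    s=bot.state(); c=cams.camera(n)
    if 'rvec' in c:
        R=cv2.Rodrigues(np.array(c['rvec'],float))[0]; t=np.array(c['tvec'],float).ravel()
        c['R']=R.T; c['o']=-R.T@t
    else:
        T=np.array(c['tool_from_camera']); W=np.array(s['tcp_rot'])
        c['R']=W@T[:3,:3]; c['o']=W@T[:3,3]+np.array(s['eef_pos'])
    return c
def atz(c,u,v,z):
    d=c['R']@np.linalg.inv(c['mtx'])@np.array([u,v,1.]); return c['o']+d*(z-c['o'][2])/d[2]
def cloud(c):
    v,u=np.mgrid[0:400,0:640]; d=c['depth']
    p=np.stack([u*d,v*d,d],-1)@np.linalg.inv(c['mtx']).T
    return p@c['R'].T+c['o']
def save(n,im): cv2.imwrite('pics/'+n+'.png',im[...,::-1])
E
python3 - <<'E'
from h import *
for n in('top','scene'):
    c=grab(n); save(n,c['img']); np.savez(n+'.npz',**c); print(n,c['o'],c['R'][:,2])
s=bot.state();print(s['clock'],s['eef_pos'],np.round(s['tcp_rot'],3),s['finger_gap'])
E
```

```text
top [ 0.36869635 -0.03401724  0.89168826] [ 0.21062926  0.01353486 -0.97747231]
scene [ 0.21149762 -0.44935246  0.77894403] [ 0.37249692  0.49020822 -0.7879987 ]
0.1 [0.52781593 0.41991399 0.23032686] [[ 0.783  0.623 -0.001]
 [ 0.623 -0.783 -0.001]
 [-0.002  0.    -1.   ]] 0.08541877196684287
```

View pics/top.png

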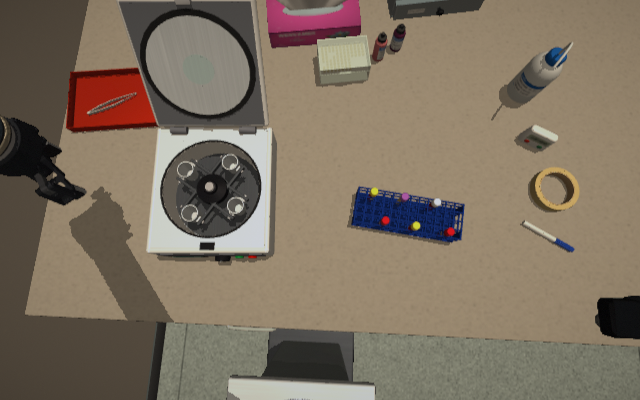

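View pics/scene.png

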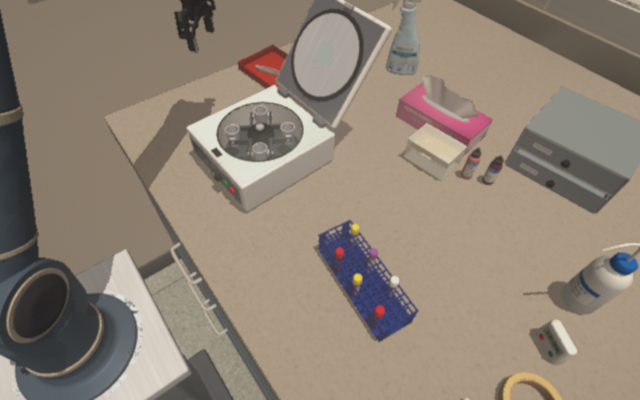

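Top view: caps red (386,220), (451,232); yellow (374,191), (416,226); purple (405,197), white (437,203). Bucket mouths lie around (186,170), (230,163), (190,214), (236,206). I'll enlarge both areas next.

```bash
python3 - <<'E'
from h import *
c=dict(np.load('top.npz')); im=c['img']
a=cv2.resize(im[130:250,150:275],None,fx=4,fy=4,interpolation=cv2.INTER_CUBIC)
b=cv2.resize(im[180:250,345:475],None,fx=4,fy=4,interpolation=cv2.INTER_CUBIC)
H=np.zeros((480+280,520,3),np.uint8);H[:480,:500]=a;H[480:,:520]=b
save('crop',H[:600]) if 0 else (save('cropA',a),save('cropB',b))
hsv=cv2.cvtColor(im,cv2.COLOR_RGB2HSV)
R=hsv[180:250,345:475]
m={'red':((R[...,0]<8)|(R[...,0]>172))&(R[...,1]>170)&(R[...,2]>110),'yel':(abs(R[...,0].astype(int)-28)<6)&(R[...,1]>150)&(R[...,2]>120)}
P=cloud(c)
for k,v in m.items():
    n,l,st,ce=cv2.connectedComponentsWithStats(v.astype(np.uint8))
    for i in range(1,n):
        if st[i,4]>8:
            u,w=ce[i]+[345,180]; print(k,st[i,4],u.round(1),w.round(1),atz(c,u,w,.08).round(4),P[int(w),int(u)].round(3))
E
```

```text
red 47 385.2 219.9 [ 0.4959 -0.1636  0.08  ] [ 0.498 -0.163  0.081]
red 51 450.6 231.2 [ 0.4784 -0.3025  0.08  ] [ 0.479 -0.301  0.08 ]
yel 44 374.1 191.0 [ 0.5583 -0.1385  0.08  ] [ 0.561 -0.138  0.079]
yel 47 416.0 225.3 [ 0.4874 -0.2293  0.08  ] [ 0.488 -0.229  0.08 ]
```

View pics/cropA.png

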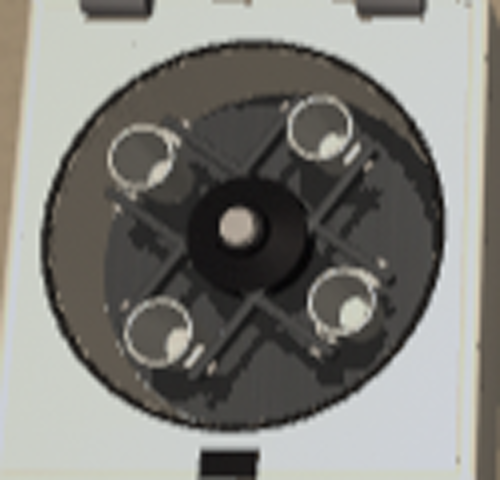

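View pics/cropB.png

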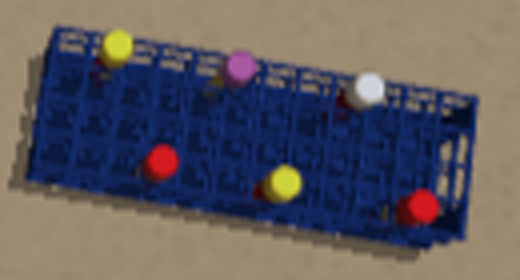

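```bash
python3 - <<'E'
from h import *
c=dict(np.load('top.npz')); P=cloud(c)
q=[]
for u,v in[(140,157),(319,127),(342,302),(158,332)]:
    q.append(atz(c,150+u/4-.4,130+v/4-.4,.106)); print(q[-1].round(4))
q=np.array(q);print('ctr',q.mean(0),np.hypot(*(q-q.mean(0))[:,:2].T))
d=(q-q.mean(0));print(np.degrees(np.arctan2(d[:,1],d[:,0])))
X=P.reshape(-1,3)
m=(X[:,2]>.13)&(X[:,2]<.36)&(X[:,1]>.1)&(X[:,1]<.45)&(X[:,0]>.5)
for z in np.arange(.1,.35,.04):
    k=m&(abs(X[:,2]-z)<.02); 
    if k.sum(): print(z,k.sum(),np.percentile(X[k,0],2),X[k,1].min(),X[k,1].max())
E
```

```text
[0.5812 0.2694 0.106 ]
[0.6024 0.1756 0.106 ]
[0.5079 0.1542 0.106 ]
[0.4875 0.2483 0.106 ]
ctr [0.54473578 0.21188355 0.106     ] [0.06809654 0.06808631 0.06846041 0.06787109]
[  57.66340728  -32.19285219 -122.51676374  147.50070986]
0.14 1620 0.6815823285358941 0.10012518509335802 0.3411473542099116
0.18000000000000002 2629 0.701195311268703 0.10004737136608899 0.34226316517916966
0.22000000000000003 3041 0.7291843034816595 0.10076452011626069 0.3434829808645581
0.26 3745 0.5624741028863346 0.10226318333464499 0.44987425826650335
0.30000000000000004 4454 0.5116930387351274 0.10366746331022372 0.44997318005407017
0.3400000000000001 391 0.50055457557858 0.21243397721204607 0.44993693536631507
```

```bash
python3 -m handwheel '[{"slide":[-0.002,-0.04,0.005],"spin":0,"hand":0.2},{"slide":[-0.005,-0.085,0.01],"spin":0,"hand":0.4},{"slide":[-0.008,-0.13,0.01],"spin":0,"hand":0.45},{"slide":[-0.01,-0.175,0.01],"spin":0,"hand":0.45},{"slide":[-0.012,-0.22,0.01],"spin":0,"hand":0.45}]'
python3 -m handwheel '[{"slide":[-0.002,-0.045,0],"spin":0,"hand":0.45},{"slide":[-0.005,-0.09,0],"spin":0,"hand":0.45},{"slide":[-0.008,-0.135,0],"spin":0,"hand":0.45},{"slide":[-0.01,-0.18,0],"spin":0,"hand":0.45},{"slide":[-0.012,-0.225,0],"spin":0,"hand":0.45}]'
python3 -m handwheel '[{"slide":[-0.002,-0.04,0],"spin":0,"hand":0.45},{"slide":[-0.005,-0.08,0],"spin":0,"hand":0.45},{"slide":[-0.008,-0.11,0],"spin":0,"hand":0.45},{"slide":[-0.008,-0.12,0],"spin":0,"hand":0.45},{"slide":[-0.008,-0.12,0],"spin":0,"hand":0.45}]'
python3 - <<'E'
from h import *
c=grab('wrist');save('w1',c['img']);np.savez('w1.npz',**c);s=bot.state();print(s['clock'],s['eef_pos'],s['joint_positions'],s['finger_gap'])
E
```

```text
clock: 0.6
eef_pos: [0.5152, 0.198, 0.24]
tcp_rot: [[0.782, 0.623, -0.002], [0.623, -0.782, -0.002], [-0.002, 0.0, -1.0]]
ft_force: [2.1, 0.2, 0.5]
finger_gap: 0.047
clock: 1.1
eef_pos: [0.5025, -0.0288, 0.2399]
tcp_rot: [[0.782, 0.623, -0.002], [0.623, -0.782, -0.001], [-0.003, -0.0, -1.0]]
ft_force: [-0.2, -0.0, -0.2]
finger_gap: 0.0467
clock: 1.6
eef_pos: [0.4942, -0.1499, 0.2397]
tcp_rot: [[0.784, 0.621, -0.003], [0.621, -0.784, -0.001], [-0.003, -0.001, -1.0]]
ft_force: [1.0, 0.3, 0.7]
finger_gap: 0.0473
1.65 [ 0.49457601 -0.14803408  0.23961008] [ 0.02338321  0.20054525  0.21586813  1.90494015 -0.04805737  1.04351514
  0.93165041] 0.047203929749641375
```

View pics/w1.png

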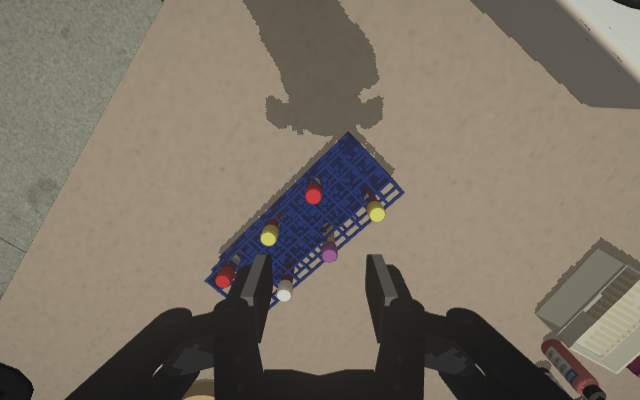

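Wrist view: red caps' tops at (314,196), (223,282); yellow at (377,215), (268,239); all visible.

```bash
python3 - <<'E'
from h import *
c=dict(np.load('w1.npz'));im=c['img'];P=cloud(c)
hsv=cv2.cvtColor(im,cv2.COLOR_RGB2HSV)
h,s,v=[hsv[...,i].astype(int) for i in range(3)]
top=(P[...,2]>.0775)&(P[...,2]<.09)
for k,m in{'red':((h<8)|(h>172)),'yel':abs(h-29)<7,'pur':abs(h-150)<12}.items():
    m=m&(s>90)&(v>90)&top; m[300:]=0
    n,l,st,ce=cv2.connectedComponentsWithStats(m.astype(np.uint8))
    for i in range(1,n):
        if st[i,4]>40: print(k,st[i,4],ce[i].round(1),atz(c,*ce[i],.082).round(4),P[l==i].mean(0).round(4))
E
```

```text
red 242 [313.  194.9] [ 0.4973 -0.1632  0.082 ] [ 0.4972 -0.1631  0.0825]
red 192 [223.  279.6] [ 0.48   -0.3008  0.082 ] [ 0.48   -0.3005  0.0824]
yel 231 [376.4 213.1] [ 0.5594 -0.1386  0.082 ] [ 0.5592 -0.1385  0.0824]
yel 217 [268.3 237.1] [ 0.4891 -0.2284  0.082 ] [ 0.4891 -0.2282  0.0824]
pur 140 [329.2 255.6] [ 0.5524 -0.2057  0.082 ] [ 0.552  -0.2053  0.083 ]
```

```bash
python3 -m handwheel '[{"slide":[0.0024,-0.0153,-0.02],"spin":0,"hand":0.45},{"slide":[0.0024,-0.0153,-0.06],"spin":0,"hand":0.45},{"slide":[0.0024,-0.0153,-0.10],"spin":0,"hand":0.45},{"slide":[0.0024,-0.0153,-0.13],"spin":0,"hand":0.45},{"slide":[0.0024,-0.0153,-0.13],"spin":0,"hand":0.45}]'
```

```text
clock: 2.15
eef_pos: [0.4944, -0.1598, 0.1058]
tcp_rot: [[0.78, 0.626, -0.011], [0.626, -0.78, 0.003], [-0.007, -0.009, -1.0]]
ft_force: [-1.3, 0.4, -0.5]
finger_gap: 0.047
```

```bash
python3 -m handwheel '[{"slide":[0.0026,-0.0035,-0.01],"spin":0,"hand":0.45},{"slide":[0.0026,-0.0035,-0.025],"spin":0,"hand":0.45},{"slide":[0.0026,-0.0035,-0.035],"spin":0,"hand":0.45},{"slide":[0.0026,-0.0035,-0.0435],"spin":0,"hand":0.45},{"slide":[0.0026,-0.0035,-0.0435],"spin":0,"hand":0.45}]'
```

```text
clock: 2.65
eef_pos: [0.4968, -0.163, 0.0618]
tcp_rot: [[0.78, 0.626, -0.012], [0.626, -0.78, 0.003], [-0.008, -0.01, -1.0]]
ft_force: [0.9, -0.9, -0.4]
finger_gap: 0.0469
```

```bash
python3 -m handwheel '[{"slide":[0,0,0],"spin":0,"hand":1},{"slide":[0,0,0],"spin":0,"hand":1},{"slide":[0,0,0],"spin":0,"hand":1},{"slide":[0,0,0],"spin":0,"hand":1},{"slide":[0,0,0],"spin":0,"hand":1}]'
```

```text
clock: 3.15
eef_pos: [0.4975, -0.1631, 0.0626]
tcp_rot: [[0.78, 0.626, -0.011], [0.626, -0.78, 0.003], [-0.007, -0.009, -1.0]]
ft_force: [0.1, -1.0, 5.5]
finger_gap: 0.0151
```

```bash
python3 -m handwheel '[{"slide":[0,0,0.01],"spin":0,"hand":1},{"slide":[0,0,0.025],"spin":0,"hand":1},{"slide":[0,0,0.045],"spin":0,"hand":1},{"slide":[0,0,0.07],"spin":0,"hand":1},{"slide":[0,0,0.09],"spin":0,"hand":1}]'
python3 -m handwheel '[{"slide":[0,0,0.03],"spin":0,"hand":1},{"slide":[0,0,0.06],"spin":0,"hand":1},{"slide":[0,0,0.08],"spin":0,"hand":1},{"slide":[0,0,0.09],"spin":0,"hand":1},{"slide":[0,0,0.09],"spin":0,"hand":1}]'
python3 - <<'E'
from h import *
c=grab('wrist');save('w2',c['img']);s=bot.state();print(s['clock'],s['eef_pos'],np.round(s['tcp_rot'],3),s['finger_gap'])
E
```

```text
clock: 3.65
eef_pos: [0.4975, -0.1633, 0.1542]
tcp_rot: [[0.78, 0.626, -0.01], [0.626, -0.78, 0.002], [-0.006, -0.008, -1.0]]
ft_force: [0.3, 0.2, -0.3]
finger_gap: 0.015
clock: 4.15
eef_pos: [0.4979, -0.1635, 0.2454]
tcp_rot: [[0.78, 0.626, -0.008], [0.626, -0.78, 0.002], [-0.005, -0.006, -1.0]]
ft_force: [0.4, 0.5, -0.9]
finger_gap: 0.0152
4.2 [ 0.49720693 -0.16317679  0.24409542] [[ 0.78   0.626 -0.01 ]
 [ 0.626 -0.78   0.002]
 [-0.006 -0.008 -1.   ]] 0.01518394946734592
```

View pics/w2.png

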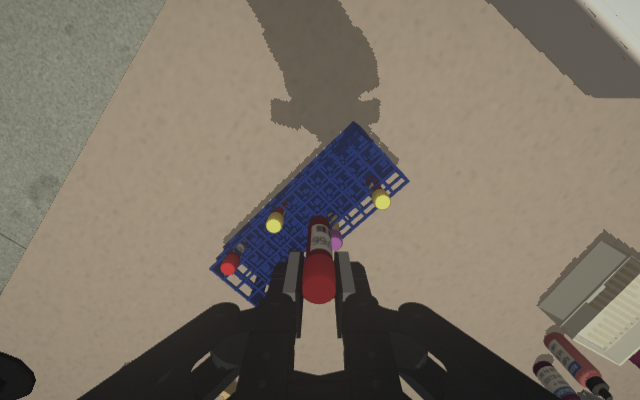

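The red tube is held by its cap at (318,285), hanging straight. On to bucket A (0.581, 0.269).

```bash
python3 -m handwheel '[{"slide":[0.004,0.02,0],"spin":0,"hand":1},{"slide":[0.012,0.06,0],"spin":0,"hand":1},{"slide":[0.02,0.1,0],"spin":0,"hand":1},{"slide":[0.028,0.14,0],"spin":0,"hand":1},{"slide":[0.036,0.18,0],"spin":0,"hand":1}]'
python3 -m handwheel '[{"slide":[0.008,0.04,0],"spin":0,"hand":1},{"slide":[0.016,0.08,0],"spin":0,"hand":1},{"slide":[0.024,0.12,0],"spin":0,"hand":1},{"slide":[0.032,0.16,0],"spin":0,"hand":1},{"slide":[0.038,0.19,0],"spin":0,"hand":1}]'
python3 -m handwheel '[{"slide":[0.004,0.03,0],"spin":0,"hand":1},{"slide":[0.01,0.055,0],"spin":0,"hand":1},{"slide":[0.01,0.062,0],"spin":0,"hand":1},{"slide":[0.01,0.062,0],"spin":0,"hand":1},{"slide":[0.01,0.062,0],"spin":0,"hand":1}]'
python3 - <<'E'
from h import *
c=grab('wrist');save('w3',c['img']);np.savez('w3.npz',**c)
s=bot.state();print(s['clock'],s['eef_pos'],np.round(s['tcp_rot'],3))
E
```

```text
clock: 4.7
eef_pos: [0.5323, 0.0182, 0.2423]
tcp_rot: [[0.78, 0.626, -0.013], [0.626, -0.78, 0.002], [-0.009, -0.01, -1.0]]
ft_force: [1.1, 0.5, 0.2]
finger_gap: 0.0153
clock: 5.2
eef_pos: [0.5692, 0.2111, 0.2401]
tcp_rot: [[0.778, 0.628, -0.017], [0.628, -0.778, 0.002], [-0.012, -0.012, -1.0]]
ft_force: [0.1, 0.3, -1.1]
finger_gap: 0.015
clock: 5.7
eef_pos: [0.579, 0.2712, 0.2391]
tcp_rot: [[0.779, 0.626, -0.018], [0.626, -0.779, -0.0], [-0.015, -0.011, -1.0]]
ft_force: [-0.0, -0.6, -0.3]
finger_gap: 0.0151
5.75 [0.57923079 0.27082501 0.23952668] [[ 0.78   0.626 -0.018]
 [ 0.626 -0.78  -0.   ]
 [-0.014 -0.011 -1.   ]]
```

View pics/w3.png

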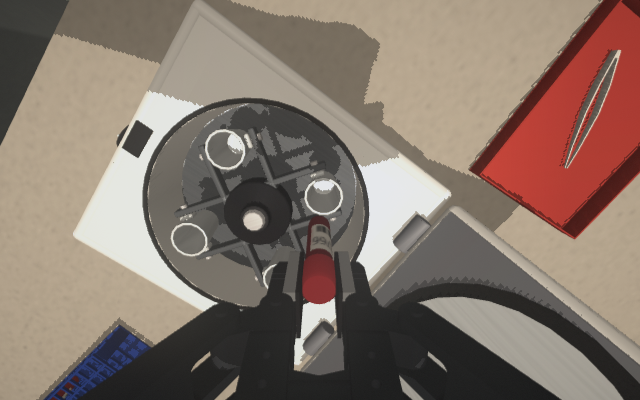

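Tube over the rotor: bucket rims at (324,196) [A], (224,150) [C], (189,239) [D].

```bash
python3 - <<'E'
from h import *
c=dict(np.load('w3.npz'))
for p in[(324,196),(224,150),(189,239),(254,219)]: print(p,atz(c,*p,.113 if p[0]==254 else .106).round(4))
s=bot.state(); W=np.array(s['tcp_rot']);print('bottom',s['eef_pos']+W@[0,0,.061])
E
```

```text
(324, 196) [0.584  0.2699 0.106 ]
(224, 150) [0.4895 0.2474 0.106 ]
(189, 239) [0.5105 0.1545 0.106 ]
(254, 219) [0.5469 0.2141 0.113 ]
bottom [0.57814016 0.27081552 0.17853643]
```

```bash
python3 -m handwheel '[{"slide":[0.0045,-0.001,-0.01],"spin":0,"hand":1},{"slide":[0.0045,-0.001,-0.03],"spin":0,"hand":1},{"slide":[0.0045,-0.001,-0.05],"spin":0,"hand":1},{"slide":[0.0045,-0.001,-0.065],"spin":0,"hand":1},{"slide":[0.0045,-0.001,-0.065],"spin":0,"hand":1}]'
```

```text
clock: 6.25
eef_pos: [0.5825, 0.2681, 0.1717]
tcp_rot: [[0.781, 0.625, -0.022], [0.625, -0.781, -0.003], [-0.019, -0.012, -1.0]]
ft_force: [-1.0, 0.2, 0.3]
finger_gap: 0.0153
```

```bash
python3 -m handwheel '[{"slide":[0.002,0.001,-0.01],"spin":0,"hand":1},{"slide":[0.002,0.001,-0.02],"spin":0,"hand":1},{"slide":[0.002,0.001,-0.03],"spin":0,"hand":1},{"slide":[0.002,0.001,-0.04],"spin":0,"hand":1},{"slide":[0.002,0.001,-0.043],"spin":0,"hand":1}]'
```

```text
clock: 6.75
eef_pos: [0.5838, 0.2688, 0.1272]
tcp_rot: [[0.78, 0.625, -0.024], [0.625, -0.781, -0.004], [-0.021, -0.012, -1.0]]
ft_force: [0.7, -1.0, 0.5]
finger_gap: 0.015
```

```bash
python3 -m handwheel '[{"slide":[0,0,-0.001],"spin":0,"hand":1},{"slide":[0,0,-0.002],"spin":0,"hand":1},{"slide":[0,0,-0.003],"spin":0,"hand":1},{"slide":[0,0,-0.004],"spin":0,"hand":1},{"slide":[0,0,-0.005],"spin":0,"hand":1}]'
python3 -m handwheel '[{"slide":[0,0,-0.0005],"spin":0,"hand":1},{"slide":[0,0,-0.001],"spin":0,"hand":1},{"slide":[0,0,-0.001],"spin":0,"hand":1},{"slide":[0,0,-0.001],"spin":0,"hand":1},{"slide":[0,0,-0.001],"spin":0,"hand":1}]'
```

```text
clock: 7.25
eef_pos: [0.5839, 0.2689, 0.1224]
tcp_rot: [[0.78, 0.625, -0.024], [0.625, -0.781, -0.004], [-0.021, -0.012, -1.0]]
ft_force: [-0.7, -0.7, 1.0]
finger_gap: 0.0157
clock: 7.75
eef_pos: [0.584, 0.2689, 0.1214]
tcp_rot: [[0.78, 0.625, -0.024], [0.625, -0.781, -0.004], [-0.021, -0.012, -1.0]]
ft_force: [0.1, -0.2, -0.1]
finger_gap: 0.0154
```

```bash
python3 -m handwheel '[{"slide":[0,0,-0.0005],"spin":0,"hand":1},{"slide":[0,0,-0.001],"spin":0,"hand":1},{"slide":[0,0,-0.0015],"spin":0,"hand":1},{"slide":[0,0,-0.0015],"spin":0,"hand":1},{"slide":[0,0,-0.0015],"spin":0,"hand":1}]'
```

```text
clock: 8.25
eef_pos: [0.5842, 0.2689, 0.1207]
tcp_rot: [[0.78, 0.625, -0.023], [0.625, -0.781, -0.003], [-0.02, -0.012, -1.0]]
ft_force: [-0.4, -0.2, 5.4]
finger_gap: 0.0154
```

```bash
python3 -m handwheel '[{"slide":[0,0,0],"spin":0,"hand":0.75},{"slide":[0,0,0],"spin":0,"hand":0.65},{"slide":[0,0,0],"spin":0,"hand":0.55},{"slide":[0,0,0],"spin":0,"hand":0.45},{"slide":[0,0,0],"spin":0,"hand":0.45}]'
python3 -m handwheel '[{"slide":[0,0,0.01],"spin":0,"hand":0.45},{"slide":[0,0,0.03],"spin":0,"hand":0.45},{"slide":[0,0,0.06],"spin":0,"hand":0.45},{"slide":[0,0,0.09],"spin":0,"hand":0.45},{"slide":[0,0,0.12],"spin":0,"hand":0.45}]'
python3 - <<'E'
from h import *
c=grab('wrist');save('w4',c['img']);np.savez('w4.npz',**c)
E
```

```text
clock: 8.75
eef_pos: [0.5841, 0.2689, 0.1205]
tcp_rot: [[0.78, 0.625, -0.024], [0.625, -0.781, -0.004], [-0.021, -0.012, -1.0]]
ft_force: [0.1, 0.1, 0.5]
finger_gap: 0.0474
clock: 9.25
eef_pos: [0.5841, 0.2688, 0.2425]
tcp_rot: [[0.78, 0.625, -0.023], [0.625, -0.781, -0.003], [-0.02, -0.012, -1.0]]
ft_force: [1.3, 0.0, -0.4]
finger_gap: 0.0469
```

View pics/w4.png

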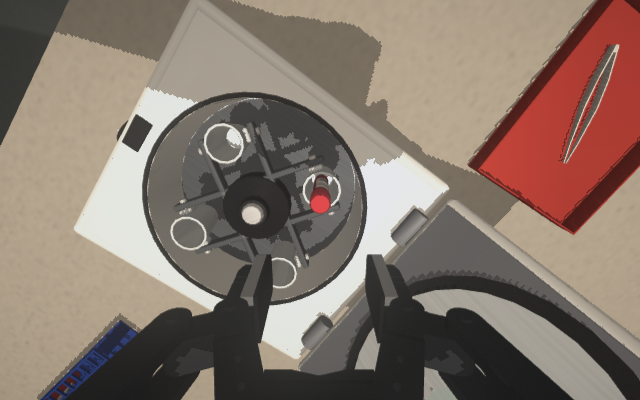

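Red tube stands in bucket A; cap at (320,203), rims at (224,143) C, (189,233) D, (281,272) B. Next: red tube 2.

```bash
python3 - <<'E'
from h import *
c=dict(np.load('w4.npz'))
for p in[(321,190),(224,143),(189,233),(281,272)]: print(p,atz(c,*p,.106).round(4))
E
python3 -m handwheel '[{"slide":[-0.008,-0.045,0],"spin":0,"hand":0.45},{"slide":[-0.016,-0.09,0],"spin":0,"hand":0.45},{"slide":[-0.024,-0.135,0],"spin":0,"hand":0.45},{"slide":[-0.032,-0.18,0],"spin":0,"hand":0.45},{"slide":[-0.04,-0.225,0],"spin":0,"hand":0.45}]'
python3 -m handwheel '[{"slide":[-0.008,-0.045,0],"spin":0,"hand":0.45},{"slide":[-0.016,-0.09,0],"spin":0,"hand":0.45},{"slide":[-0.024,-0.135,0],"spin":0,"hand":0.45},{"slide":[-0.032,-0.18,0],"spin":0,"hand":0.45},{"slide":[-0.04,-0.225,0],"spin":0,"hand":0.45}]'
python3 -m handwheel '[{"slide":[-0.008,-0.04,-0.01],"spin":0,"hand":0.45},{"slide":[-0.016,-0.08,-0.02],"spin":0,"hand":0.45},{"slide":[-0.0245,-0.12,-0.05],"spin":0,"hand":0.45},{"slide":[-0.0245,-0.12,-0.09],"spin":0,"hand":0.45},{"slide":[-0.0245,-0.12,-0.12],"spin":0,"hand":0.45}]'
```

```text
(321, 190) [0.5834 0.2691 0.106 ]
(224, 143) [0.49   0.2489 0.106 ]
(189, 233) [0.5111 0.1548 0.106 ]
(281, 272) [0.6059 0.177  0.106 ]
clock: 9.8
eef_pos: [0.5463, 0.0434, 0.2493]
tcp_rot: [[0.781, 0.625, -0.013], [0.625, -0.781, 0.002], [-0.009, -0.009, -1.0]]
ft_force: [0.8, -0.5, -0.1]
finger_gap: 0.0472
clock: 10.3
eef_pos: [0.5059, -0.1833, 0.2502]
tcp_rot: [[0.781, 0.625, -0.011], [0.625, -0.781, 0.002], [-0.008, -0.008, -1.0]]
ft_force: [0.4, 0.5, 0.2]
finger_gap: 0.0468
clock: 10.8
eef_pos: [0.4802, -0.305, 0.129]
tcp_rot: [[0.783, 0.622, -0.011], [0.622, -0.783, 0.001], [-0.008, -0.008, -1.0]]
ft_force: [-0.5, -0.0, -0.3]
finger_gap: 0.0471
```

```bash
python3 -m handwheel '[{"slide":[-0.0005,0.004,-0.01],"spin":0,"hand":0.45},{"slide":[-0.0005,0.004,-0.03],"spin":0,"hand":0.45},{"slide":[-0.0005,0.004,-0.05],"spin":0,"hand":0.45},{"slide":[-0.0005,0.004,-0.066],"spin":0,"hand":0.45},{"slide":[-0.0005,0.004,-0.066],"spin":0,"hand":0.45}]'
```

```text
clock: 11.3
eef_pos: [0.4794, -0.3, 0.0623]
tcp_rot: [[0.782, 0.623, -0.013], [0.623, -0.782, 0.003], [-0.009, -0.011, -1.0]]
ft_force: [-0.3, 0.5, 0.2]
finger_gap: 0.0474
```

```bash
python3 -m handwheel '[{"slide":[0,-0.001,0],"spin":0,"hand":0.45},{"slide":[0,-0.001,0],"spin":0,"hand":1},{"slide":[0,-0.001,0],"spin":0,"hand":1},{"slide":[0,-0.001,0],"spin":0,"hand":1},{"slide":[0,-0.001,0],"spin":0,"hand":1}]'
python3 -m handwheel '[{"slide":[0,0,0.01],"spin":0,"hand":1},{"slide":[0,0,0.025],"spin":0,"hand":1},{"slide":[0,0,0.045],"spin":0,"hand":1},{"slide":[0,0,0.07],"spin":0,"hand":1},{"slide":[0,0,0.09],"spin":0,"hand":1}]'
python3 -m handwheel '[{"slide":[0,0,0.03],"spin":0,"hand":1},{"slide":[0,0,0.06],"spin":0,"hand":1},{"slide":[0,0,0.08],"spin":0,"hand":1},{"slide":[0,0,0.095],"spin":0,"hand":1},{"slide":[0,0,0.095],"spin":0,"hand":1}]'
```

```text
clock: 11.8
eef_pos: [0.4803, -0.3015, 0.0637]
tcp_rot: [[0.782, 0.623, -0.011], [0.623, -0.782, 0.002], [-0.007, -0.008, -1.0]]
ft_force: [-0.5, 1.1, 5.6]
finger_gap: 0.0151
clock: 12.3
eef_pos: [0.4804, -0.3017, 0.1556]
tcp_rot: [[0.782, 0.623, -0.01], [0.623, -0.782, 0.001], [-0.007, -0.007, -1.0]]
ft_force: [-0.0, -0.1, 0.3]
finger_gap: 0.0152
clock: 12.8
eef_pos: [0.4813, -0.3025, 0.2534]
tcp_rot: [[0.783, 0.623, -0.005], [0.623, -0.783, -0.001], [-0.005, -0.002, -1.0]]
ft_force: [-0.2, -0.7, 0.7]
finger_gap: 0.0148
```

```bash
python3 -m handwheel '[{"slide":[0,0.02,0],"spin":0,"hand":1},{"slide":[0,0.06,0],"spin":0,"hand":1},{"slide":[0.002,0.105,0],"spin":0,"hand":1},{"slide":[0.003,0.15,0],"spin":0,"hand":1},{"slide":[0.004,0.195,0],"spin":0,"hand":1}]'
python3 -m handwheel '[{"slide":[0,0.045,0],"spin":0,"hand":1},{"slide":[0.001,0.09,0],"spin":0,"hand":1},{"slide":[0.002,0.135,0],"spin":0,"hand":1},{"slide":[0.003,0.18,0],"spin":0,"hand":1},{"slide":[0.003,0.225,0],"spin":0,"hand":1}]'
python3 -m handwheel '[{"slide":[0,0.04,0],"spin":0,"hand":1},{"slide":[0.001,0.08,0],"spin":0,"hand":1},{"slide":[0.001,0.11,0],"spin":0,"hand":1},{"slide":[0.001,0.127,0],"spin":0,"hand":1},{"slide":[0.001,0.13,0],"spin":0,"hand":1}]'
```

```text
clock: 13.3
eef_pos: [0.4844, -0.1058, 0.2527]
tcp_rot: [[0.783, 0.622, -0.006], [0.622, -0.783, -0.001], [-0.006, -0.003, -1.0]]
ft_force: [1.0, 0.1, -0.2]
finger_gap: 0.0151
clock: 13.8
eef_pos: [0.4866, 0.1208, 0.252]
tcp_rot: [[0.783, 0.622, -0.007], [0.622, -0.783, -0.001], [-0.007, -0.004, -1.0]]
ft_force: [0.1, 0.1, 1.1]
finger_gap: 0.0151
clock: 14.3
eef_pos: [0.4867, 0.2524, 0.2511]
tcp_rot: [[0.781, 0.625, -0.009], [0.625, -0.781, -0.002], [-0.008, -0.004, -1.0]]
ft_force: [-0.4, 0.9, -0.4]
finger_gap: 0.0151
```

```bash
python3 -m handwheel '[{"slide":[0.003,-0.004,0],"spin":0,"hand":1},{"slide":[0.003,-0.004,-0.02],"spin":0,"hand":1},{"slide":[0.003,-0.004,-0.045],"spin":0,"hand":1},{"slide":[0.003,-0.004,-0.07],"spin":0,"hand":1},{"slide":[0.003,-0.004,-0.072],"spin":0,"hand":1}]'
```

```text
clock: 14.8
eef_pos: [0.4885, 0.2444, 0.1762]
tcp_rot: [[0.783, 0.622, -0.014], [0.622, -0.783, -0.006], [-0.015, -0.004, -1.0]]
ft_force: [0.2, -0.4, -0.1]
finger_gap: 0.0152
```

```bash
python3 -m handwheel '[{"slide":[0.0015,0.004,-0.005],"spin":0,"hand":1},{"slide":[0.0015,0.004,-0.015],"spin":0,"hand":1},{"slide":[0.0015,0.004,-0.028],"spin":0,"hand":1},{"slide":[0.0015,0.004,-0.04],"spin":0,"hand":1},{"slide":[0.0015,0.004,-0.048],"spin":0,"hand":1}]'
python3 -m handwheel '[{"slide":[0,0,-0.001],"spin":0,"hand":1},{"slide":[0,0,-0.002],"spin":0,"hand":1},{"slide":[0,0,-0.003],"spin":0,"hand":1},{"slide":[0,0,-0.003],"spin":0,"hand":1},{"slide":[0,0,-0.003],"spin":0,"hand":1}]'
```

```text
clock: 15.3
eef_pos: [0.4894, 0.2482, 0.1269]
tcp_rot: [[0.783, 0.622, -0.016], [0.622, -0.783, -0.007], [-0.017, -0.004, -1.0]]
ft_force: [0.4, -0.2, 0.2]
finger_gap: 0.0152
clock: 15.8
eef_pos: [0.4897, 0.2483, 0.1243]
tcp_rot: [[0.783, 0.622, -0.015], [0.622, -0.783, -0.006], [-0.016, -0.004, -1.0]]
ft_force: [0.9, -0.7, -0.8]
finger_gap: 0.0153
```

```bash
python3 -m handwheel '[{"slide":[0,0,-0.0005],"spin":0,"hand":1},{"slide":[0,0,-0.001],"spin":0,"hand":1},{"slide":[0,0,-0.0015],"spin":0,"hand":1},{"slide":[0,0,-0.002],"spin":0,"hand":1},{"slide":[0,0,-0.002],"spin":0,"hand":1}]'
```

```text
clock: 16.3
eef_pos: [0.4896, 0.2483, 0.1222]
tcp_rot: [[0.783, 0.622, -0.015], [0.622, -0.783, -0.007], [-0.016, -0.004, -1.0]]
ft_force: [-0.5, -0.6, -0.3]
finger_gap: 0.0152
```

```bash
python3 -m handwheel '[{"slide":[0,0,-0.0005],"spin":0,"hand":1},{"slide":[0,0,-0.001],"spin":0,"hand":1},{"slide":[0,0,-0.0015],"spin":0,"hand":1},{"slide":[0,0,-0.0015],"spin":0,"hand":1},{"slide":[0,0,-0.0015],"spin":0,"hand":1}]'
```

```text
clock: 16.8
eef_pos: [0.4899, 0.2484, 0.1217]
tcp_rot: [[0.783, 0.622, -0.014], [0.622, -0.783, -0.006], [-0.015, -0.004, -1.0]]
ft_force: [-2.3, -0.8, 5.6]
finger_gap: 0.0151
```

```bash
python3 -m handwheel '[{"slide":[0,0,0],"spin":0,"hand":0.75},{"slide":[0,0,0],"spin":0,"hand":0.65},{"slide":[0,0,0],"spin":0,"hand":0.55},{"slide":[0,0,0],"spin":0,"hand":0.45},{"slide":[0,0,0],"spin":0,"hand":0.45}]'
python3 -m handwheel '[{"slide":[0,0,0.01],"spin":0,"hand":0.45},{"slide":[0,0,0.03],"spin":0,"hand":0.45},{"slide":[0,0,0.06],"spin":0,"hand":0.45},{"slide":[0,0,0.09],"spin":0,"hand":0.45},{"slide":[0,0,0.12],"spin":0,"hand":0.45}]'
python3 -m handwheel '[{"slide":[0.007,-0.04,0],"spin":0,"hand":0.45},{"slide":[0.015,-0.085,0],"spin":0,"hand":0.45},{"slide":[0.023,-0.13,0],"spin":0,"hand":0.45},{"slide":[0.031,-0.175,0],"spin":0,"hand":0.45},{"slide":[0.039,-0.22,0],"spin":0,"hand":0.45}]'
python3 -m handwheel '[{"slide":[0.008,-0.045,0],"spin":0,"hand":0.45},{"slide":[0.016,-0.09,0],"spin":0,"hand":0.45},{"slide":[0.023,-0.135,0],"spin":0,"hand":0.45},{"slide":[0.03,-0.166,-0.02],"spin":0,"hand":0.45},{"slide":[0.03,-0.166,-0.05],"spin":0,"hand":0.45}]'
```

```text
clock: 17.3
eef_pos: [0.4899, 0.2483, 0.1215]
tcp_rot: [[0.783, 0.622, -0.015], [0.622, -0.783, -0.007], [-0.016, -0.004, -1.0]]
ft_force: [0.2, -0.9, 0.3]
finger_gap: 0.047
clock: 17.8
eef_pos: [0.4898, 0.2483, 0.2435]
tcp_rot: [[0.783, 0.622, -0.014], [0.622, -0.783, -0.006], [-0.015, -0.004, -1.0]]
ft_force: [0.4, 0.8, -0.1]
finger_gap: 0.0469
clock: 18.3
eef_pos: [0.5289, 0.0266, 0.2445]
tcp_rot: [[0.783, 0.622, -0.013], [0.622, -0.783, -0.006], [-0.014, -0.003, -1.0]]
ft_force: [1.3, -0.1, -0.4]
finger_gap: 0.0466
clock: 18.8
eef_pos: [0.5605, -0.1464, 0.1966]
tcp_rot: [[0.788, 0.615, -0.007], [0.615, -0.788, -0.01], [-0.011, 0.004, -1.0]]
ft_force: [0.4, 0.0, -1.1]
finger_gap: 0.0469
```

```bash
python3 -m handwheel '[{"slide":[-0.0015,0.008,-0.01],"spin":0,"hand":0.45},{"slide":[-0.0015,0.008,-0.03],"spin":0,"hand":0.45},{"slide":[-0.0015,0.008,-0.06],"spin":0,"hand":0.45},{"slide":[-0.0015,0.008,-0.085],"spin":0,"hand":0.45},{"slide":[-0.0015,0.008,-0.085],"spin":0,"hand":0.45}]'
python3 - <<'E'
from h import *
c=grab('wrist');save('w5',c['img'][100:])
E
```

```text
clock: 19.3
eef_pos: [0.557, -0.1363, 0.1095]
tcp_rot: [[0.787, 0.617, -0.012], [0.617, -0.787, -0.008], [-0.015, -0.001, -1.0]]
ft_force: [0.1, -0.1, 0.3]
finger_gap: 0.0471
```

View pics/w5.png

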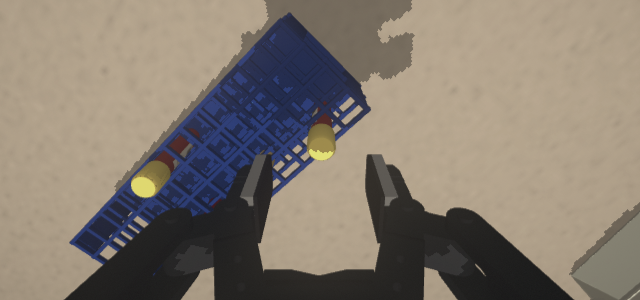

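Yellow cap at (320,150) is centred between the fingers. Correct by (+2,−2) mm and descend.

```bash
python3 -m handwheel '[{"slide":[0.002,-0.002,-0.01],"spin":0,"hand":0.45},{"slide":[0.002,-0.002,-0.025],"spin":0,"hand":0.45},{"slide":[0.002,-0.002,-0.037],"spin":0,"hand":0.45},{"slide":[0.002,-0.002,-0.0465],"spin":0,"hand":0.45},{"slide":[0.002,-0.002,-0.0465],"spin":0,"hand":0.45}]'
```

```text
clock: 19.85
eef_pos: [0.5599, -0.1387, 0.0639]
tcp_rot: [[0.787, 0.617, -0.011], [0.617, -0.787, -0.009], [-0.014, 0.0, -1.0]]
ft_force: [-0.2, -0.5, -0.5]
finger_gap: 0.0468
```

```bash
python3 -m handwheel '[{"slide":[-0.001,0,-0.001],"spin":0,"hand":0.45},{"slide":[-0.001,0,-0.001],"spin":0,"hand":1},{"slide":[-0.001,0,-0.001],"spin":0,"hand":1},{"slide":[-0.001,0,-0.001],"spin":0,"hand":1},{"slide":[-0.001,0,-0.001],"spin":0,"hand":1}]'
python3 -m handwheel '[{"slide":[0,0,0.01],"spin":0,"hand":1},{"slide":[0,0,0.025],"spin":0,"hand":1},{"slide":[0,0,0.045],"spin":0,"hand":1},{"slide":[0,0,0.07],"spin":0,"hand":1},{"slide":[0,0,0.09],"spin":0,"hand":1}]'
python3 -m handwheel '[{"slide":[0,0,0.03],"spin":0,"hand":1},{"slide":[0,0,0.06],"spin":0,"hand":1},{"slide":[0,0,0.08],"spin":0,"hand":1},{"slide":[0,0,0.095],"spin":0,"hand":1},{"slide":[0,0,0.095],"spin":0,"hand":1}]'
```

```text
clock: 20.35
eef_pos: [0.5595, -0.1389, 0.0636]
tcp_rot: [[0.787, 0.617, -0.009], [0.617, -0.787, -0.009], [-0.013, 0.001, -1.0]]
ft_force: [0.0, -0.4, 3.8]
finger_gap: 0.0153
clock: 20.85
eef_pos: [0.5596, -0.1389, 0.1554]
tcp_rot: [[0.787, 0.616, -0.008], [0.616, -0.787, -0.009], [-0.012, 0.002, -1.0]]
ft_force: [0.6, -0.0, -0.4]
finger_gap: 0.0152
clock: 21.35
eef_pos: [0.5608, -0.1393, 0.2534]
tcp_rot: [[0.787, 0.616, -0.003], [0.616, -0.787, -0.01], [-0.008, 0.006, -1.0]]
ft_force: [-0.7, 0.4, -1.0]
finger_gap: 0.015
```

```bash
python3 -m handwheel '[{"slide":[0.003,0.02,0],"spin":0,"hand":1},{"slide":[0.008,0.06,0],"spin":0,"hand":1},{"slide":[0.014,0.1,0],"spin":0,"hand":1},{"slide":[0.02,0.14,0],"spin":0,"hand":1},{"slide":[0.025,0.18,0],"spin":0,"hand":1}]'
python3 -m handwheel '[{"slide":[0.006,0.04,0],"spin":0,"hand":1},{"slide":[0.012,0.08,0],"spin":0,"hand":1},{"slide":[0.017,0.115,0],"spin":0,"hand":1},{"slide":[0.019,0.133,0],"spin":0,"hand":1},{"slide":[0.019,0.135,0],"spin":0,"hand":1}]'
python3 - <<'E'
from h import *
c=grab('wrist');save('w6',c['img']);np.savez('w6.npz',**c);s=bot.state();print(s['eef_pos'])
E
```

```text
clock: 21.85
eef_pos: [0.5852, 0.0422, 0.2524]
tcp_rot: [[0.788, 0.616, -0.005], [0.616, -0.788, -0.01], [-0.01, 0.005, -1.0]]
ft_force: [0.6, -0.3, -0.4]
finger_gap: 0.0151
clock: 22.35
eef_pos: [0.6033, 0.1798, 0.2514]
tcp_rot: [[0.785, 0.62, -0.006], [0.62, -0.785, -0.01], [-0.011, 0.004, -1.0]]
ft_force: [-0.6, 0.0, 1.1]
finger_gap: 0.0154
[0.60364613 0.17739595 0.25157576]
```

View pics/w6.png

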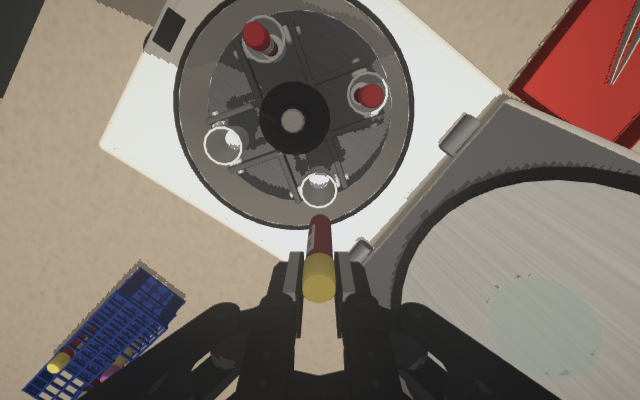

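Both reds sit opposite each other at (258,35) and (370,96). Free buckets B (319,189) and D (222,146); the rotor has not turned.

```bash
python3 - <<'E'
from h import *
c=dict(np.load('w6.npz'))
for p in[(319,189),(222,146)]: print(p,atz(c,*p,.106).round(4))
E
python3 -m handwheel '[{"slide":[0.002,-0.001,0],"spin":0,"hand":1},{"slide":[0.002,-0.001,-0.02],"spin":0,"hand":1},{"slide":[0.002,-0.001,-0.045],"spin":0,"hand":1},{"slide":[0.002,-0.001,-0.07],"spin":0,"hand":1},{"slide":[0.002,-0.001,-0.072],"spin":0,"hand":1}]'
```

```text
(319, 189) [0.6044 0.1766 0.106 ]
(222, 146) [0.5103 0.1538 0.106 ]
clock: 22.9
eef_pos: [0.6038, 0.1726, 0.1764]
tcp_rot: [[0.789, 0.614, -0.012], [0.614, -0.789, -0.015], [-0.019, 0.004, -1.0]]
ft_force: [1.2, -0.0, -0.6]
finger_gap: 0.0153
```

```bash
python3 -m handwheel '[{"slide":[0.0015,0.005,-0.005],"spin":0,"hand":1},{"slide":[0.0015,0.005,-0.015],"spin":0,"hand":1},{"slide":[0.0015,0.005,-0.028],"spin":0,"hand":1},{"slide":[0.0015,0.005,-0.04],"spin":0,"hand":1},{"slide":[0.0015,0.005,-0.048],"spin":0,"hand":1}]'
python3 -m handwheel '[{"slide":[0,0,-0.001],"spin":0,"hand":1},{"slide":[0,0,-0.002],"spin":0,"hand":1},{"slide":[0,0,-0.003],"spin":0,"hand":1},{"slide":[0,0,-0.004],"spin":0,"hand":1},{"slide":[0,0,-0.004],"spin":0,"hand":1}]'
python3 -m handwheel '[{"slide":[0,0,-0.0005],"spin":0,"hand":1},{"slide":[0,0,-0.001],"spin":0,"hand":1},{"slide":[0,0,-0.0015],"spin":0,"hand":1},{"slide":[0,0,-0.0015],"spin":0,"hand":1},{"slide":[0,0,-0.0015],"spin":0,"hand":1}]'
```

```text
clock: 23.4
eef_pos: [0.6048, 0.1774, 0.127]
tcp_rot: [[0.789, 0.614, -0.014], [0.614, -0.789, -0.015], [-0.02, 0.004, -1.0]]
ft_force: [0.1, 0.2, -0.3]
finger_gap: 0.0154
clock: 23.9
eef_pos: [0.6049, 0.1775, 0.1233]
tcp_rot: [[0.789, 0.614, -0.013], [0.614, -0.789, -0.015], [-0.02, 0.004, -1.0]]
ft_force: [-1.4, -0.1, -0.2]
finger_gap: 0.0151
clock: 24.4
eef_pos: [0.6049, 0.1775, 0.1217]
tcp_rot: [[0.789, 0.615, -0.013], [0.614, -0.789, -0.015], [-0.02, 0.004, -1.0]]
ft_force: [0.5, -0.0, -0.0]
finger_gap: 0.0151
```

```bash
python3 -m handwheel '[{"slide":[0,0,-0.0005],"spin":0,"hand":1},{"slide":[0,0,-0.001],"spin":0,"hand":1},{"slide":[0,0,-0.001],"spin":0,"hand":1},{"slide":[0,0,-0.001],"spin":0,"hand":1},{"slide":[0,0,-0.001],"spin":0,"hand":1}]'
```

```text
clock: 24.9
eef_pos: [0.6051, 0.1774, 0.1216]
tcp_rot: [[0.789, 0.614, -0.013], [0.614, -0.789, -0.015], [-0.019, 0.004, -1.0]]
ft_force: [-1.6, -0.9, 4.7]
finger_gap: 0.0152
```

```bash
python3 -m handwheel '[{"slide":[0,0,0],"spin":0,"hand":0.75},{"slide":[0,0,0],"spin":0,"hand":0.65},{"slide":[0,0,0],"spin":0,"hand":0.55},{"slide":[0,0,0],"spin":0,"hand":0.45},{"slide":[0,0,0],"spin":0,"hand":0.45}]'
python3 -m handwheel '[{"slide":[0,0,0.01],"spin":0,"hand":0.45},{"slide":[0,0,0.03],"spin":0,"hand":0.45},{"slide":[0,0,0.06],"spin":0,"hand":0.45},{"slide":[0,0,0.09],"spin":0,"hand":0.45},{"slide":[0,0,0.12],"spin":0,"hand":0.45}]'
python3 -m handwheel '[{"slide":[-0.012,-0.042,0],"spin":0,"hand":0.45},{"slide":[-0.024,-0.084,0],"spin":0,"hand":0.45},{"slide":[-0.036,-0.126,0],"spin":0,"hand":0.45},{"slide":[-0.048,-0.168,0],"spin":0,"hand":0.45},{"slide":[-0.06,-0.21,0],"spin":0,"hand":0.45}]'
python3 -m handwheel '[{"slide":[-0.012,-0.042,0],"spin":0,"hand":0.45},{"slide":[-0.024,-0.084,0],"spin":0,"hand":0.45},{"slide":[-0.036,-0.126,0],"spin":0,"hand":0.45},{"slide":[-0.048,-0.168,0],"spin":0,"hand":0.45},{"slide":[-0.056,-0.194,0],"spin":0,"hand":0.45}]'
python3 -m handwheel '[{"slide":[0,0,-0.01],"spin":0,"hand":0.45},{"slide":[0,0,-0.04],"spin":0,"hand":0.45},{"slide":[0,0,-0.08],"spin":0,"hand":0.45},{"slide":[0,0,-0.12],"spin":0,"hand":0.45},{"slide":[0,0,-0.12],"spin":0,"hand":0.45}]'
```

```text
clock: 25.4
eef_pos: [0.605, 0.1774, 0.1214]
tcp_rot: [[0.789, 0.614, -0.013], [0.614, -0.789, -0.015], [-0.02, 0.004, -1.0]]
ft_force: [0.5, 0.1, -0.2]
finger_gap: 0.0467
clock: 25.9
eef_pos: [0.605, 0.1773, 0.2433]
tcp_rot: [[0.789, 0.614, -0.012], [0.614, -0.789, -0.015], [-0.019, 0.004, -1.0]]
ft_force: [0.1, 0.7, -0.4]
finger_gap: 0.0469
clock: 26.4
eef_pos: [0.5445, -0.0343, 0.2443]
tcp_rot: [[0.789, 0.614, -0.011], [0.614, -0.789, -0.015], [-0.018, 0.005, -1.0]]
ft_force: [0.3, 0.7, 1.0]
finger_gap: 0.0473
clock: 26.9
eef_pos: [0.487, -0.2321, 0.2455]
tcp_rot: [[0.791, 0.611, -0.01], [0.611, -0.791, -0.016], [-0.018, 0.007, -1.0]]
ft_force: [-0.3, 0.1, 0.1]
finger_gap: 0.0469
clock: 27.4
eef_pos: [0.4837, -0.2293, 0.1211]
tcp_rot: [[0.79, 0.612, -0.02], [0.612, -0.791, -0.012], [-0.023, -0.003, -1.0]]
ft_force: [-0.6, -0.0, -0.4]
finger_gap: 0.0467
```

```bash
python3 -m handwheel '[{"slide":[0.005,0.0005,-0.005],"spin":0,"hand":0.45},{"slide":[0.005,0.0005,-0.02],"spin":0,"hand":0.45},{"slide":[0.005,0.0005,-0.04],"spin":0,"hand":0.45},{"slide":[0.005,0.0005,-0.058],"spin":0,"hand":0.45},{"slide":[0.005,0.0005,-0.058],"spin":0,"hand":0.45}]'
```

```text
clock: 27.9
eef_pos: [0.4892, -0.2281, 0.063]
tcp_rot: [[0.79, 0.613, -0.021], [0.613, -0.79, -0.011], [-0.023, -0.004, -1.0]]
ft_force: [-0.6, 0.7, 0.3]
finger_gap: 0.0469
```

```bash
python3 -m handwheel '[{"slide":[0,0,0],"spin":0,"hand":0.8},{"slide":[0,0,0],"spin":0,"hand":1},{"slide":[0,0,0],"spin":0,"hand":1},{"slide":[0,0,0],"spin":0,"hand":1},{"slide":[0,0,0],"spin":0,"hand":1}]'
python3 -m handwheel '[{"slide":[0,0,0.01],"spin":0,"hand":1},{"slide":[0,0,0.025],"spin":0,"hand":1},{"slide":[0,0,0.045],"spin":0,"hand":1},{"slide":[0,0,0.07],"spin":0,"hand":1},{"slide":[0,0,0.09],"spin":0,"hand":1}]'
python3 -m handwheel '[{"slide":[0,0,0.03],"spin":0,"hand":1},{"slide":[0,0,0.06],"spin":0,"hand":1},{"slide":[0,0,0.08],"spin":0,"hand":1},{"slide":[0,0,0.095],"spin":0,"hand":1},{"slide":[0,0,0.095],"spin":0,"hand":1}]'
```

```text
clock: 28.4
eef_pos: [0.4908, -0.2286, 0.0649]
tcp_rot: [[0.79, 0.613, -0.017], [0.613, -0.79, -0.012], [-0.021, -0.0, -1.0]]
ft_force: [1.3, 1.0, 6.5]
finger_gap: 0.0151
clock: 28.9
eef_pos: [0.4911, -0.2288, 0.157]
tcp_rot: [[0.79, 0.613, -0.015], [0.613, -0.79, -0.013], [-0.02, 0.001, -1.0]]
ft_force: [0.6, -0.2, 0.6]
finger_gap: 0.0151
clock: 29.4
eef_pos: [0.4921, -0.2295, 0.2551]
tcp_rot: [[0.79, 0.613, -0.01], [0.613, -0.79, -0.015], [-0.017, 0.006, -1.0]]
ft_force: [0.4, 0.2, -0.9]
finger_gap: 0.0149
```

```bash
python3 -m handwheel '[{"slide":[0.001,0.02,0],"spin":0,"hand":1},{"slide":[0.003,0.06,0],"spin":0,"hand":1},{"slide":[0.005,0.1,0],"spin":0,"hand":1},{"slide":[0.007,0.14,0],"spin":0,"hand":1},{"slide":[0.009,0.18,0],"spin":0,"hand":1}]'
python3 -m handwheel '[{"slide":[0.002,0.045,0],"spin":0,"hand":1},{"slide":[0.004,0.09,0],"spin":0,"hand":1},{"slide":[0.006,0.135,0],"spin":0,"hand":1},{"slide":[0.008,0.175,0],"spin":0,"hand":1},{"slide":[0.009,0.203,0],"spin":0,"hand":1}]'
python3 - <<'E'
from h import *
c=grab('wrist');save('w7',c['img']);np.savez('w7.npz',**c);s=bot.state();print(s['eef_pos'])
E
```

```text
clock: 29.9
eef_pos: [0.5003, -0.048, 0.2544]
tcp_rot: [[0.791, 0.612, -0.011], [0.612, -0.791, -0.015], [-0.018, 0.005, -1.0]]
ft_force: [0.6, -0.0, -1.2]
finger_gap: 0.015
clock: 30.4
eef_pos: [0.5082, 0.1582, 0.2537]
tcp_rot: [[0.788, 0.615, -0.012], [0.615, -0.789, -0.014], [-0.018, 0.004, -1.0]]
ft_force: [0.8, 0.5, -0.6]
finger_gap: 0.015
[0.50792756 0.16315294 0.2536831 ]
```

View pics/w7.png

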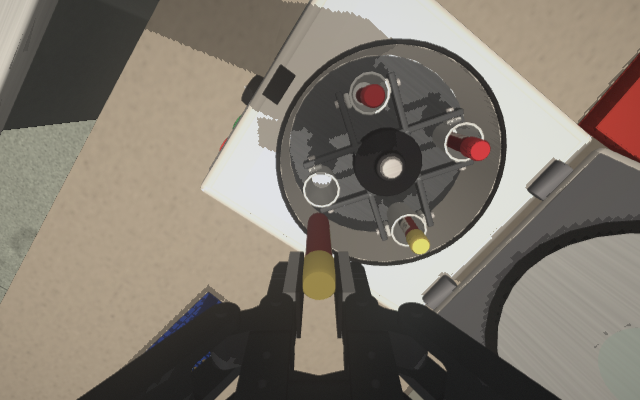

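Bucket D rim at (321,189), three tubes in place. Position over D and descend in stages.

```bash
python3 -m handwheel '[{"slide":[0.004,-0.006,0],"spin":0,"hand":1},{"slide":[0.004,-0.006,-0.02],"spin":0,"hand":1},{"slide":[0.004,-0.006,-0.045],"spin":0,"hand":1},{"slide":[0.004,-0.006,-0.07],"spin":0,"hand":1},{"slide":[0.004,-0.006,-0.072],"spin":0,"hand":1}]'
```

```text
clock: 30.95
eef_pos: [0.5097, 0.1545, 0.1784]
tcp_rot: [[0.786, 0.618, -0.019], [0.618, -0.786, -0.014], [-0.024, -0.0, -1.0]]
ft_force: [0.5, 0.0, -0.8]
finger_gap: 0.0148
```

```bash
python3 -m handwheel '[{"slide":[0.0015,0.0005,-0.005],"spin":0,"hand":1},{"slide":[0.0015,0.0005,-0.015],"spin":0,"hand":1},{"slide":[0.0015,0.0005,-0.028],"spin":0,"hand":1},{"slide":[0.0015,0.0005,-0.04],"spin":0,"hand":1},{"slide":[0.0015,0.0005,-0.048],"spin":0,"hand":1}]'
python3 -m handwheel '[{"slide":[0,0,-0.001],"spin":0,"hand":1},{"slide":[0,0,-0.002],"spin":0,"hand":1},{"slide":[0,0,-0.003],"spin":0,"hand":1},{"slide":[0,0,-0.004],"spin":0,"hand":1},{"slide":[0,0,-0.004],"spin":0,"hand":1}]'
python3 -m handwheel '[{"slide":[0,0,-0.0005],"spin":0,"hand":1},{"slide":[0,0,-0.001],"spin":0,"hand":1},{"slide":[0,0,-0.0015],"spin":0,"hand":1},{"slide":[0,0,-0.0015],"spin":0,"hand":1},{"slide":[0,0,-0.0015],"spin":0,"hand":1}]'
```

```text
clock: 31.45
eef_pos: [0.5107, 0.1549, 0.1291]
tcp_rot: [[0.786, 0.618, -0.02], [0.618, -0.786, -0.015], [-0.025, -0.001, -1.0]]
ft_force: [0.6, -0.2, 0.2]
finger_gap: 0.0148
clock: 31.95
eef_pos: [0.5109, 0.1549, 0.1253]
tcp_rot: [[0.786, 0.618, -0.02], [0.618, -0.786, -0.015], [-0.025, -0.001, -1.0]]
ft_force: [0.5, -0.8, -0.4]
finger_gap: 0.0148
clock: 32.45
eef_pos: [0.5109, 0.1549, 0.1238]
tcp_rot: [[0.786, 0.618, -0.02], [0.618, -0.786, -0.015], [-0.025, -0.001, -1.0]]
ft_force: [-1.0, 0.4, -0.2]
finger_gap: 0.0151
```

```bash
python3 -m handwheel '[{"slide":[0,0,-0.0005],"spin":0,"hand":1},{"slide":[0,0,-0.001],"spin":0,"hand":1},{"slide":[0,0,-0.0015],"spin":0,"hand":1},{"slide":[0,0,-0.0015],"spin":0,"hand":1},{"slide":[0,0,-0.0015],"spin":0,"hand":1}]'
```

```text
clock: 32.95
eef_pos: [0.5111, 0.1549, 0.1229]
tcp_rot: [[0.786, 0.618, -0.019], [0.618, -0.786, -0.015], [-0.024, -0.0, -1.0]]
ft_force: [-1.2, -0.3, 5.2]
finger_gap: 0.0154
```

Contact with the floor; release, rise and back off for the check.

```bash
python3 -m handwheel '[{"slide":[0,0,0],"spin":0,"hand":0.75},{"slide":[0,0,0],"spin":0,"hand":0.65},{"slide":[0,0,0],"spin":0,"hand":0.55},{"slide":[0,0,0],"spin":0,"hand":0.45},{"slide":[0,0,0],"spin":0,"hand":0.45}]'
python3 -m handwheel '[{"slide":[0,0,0.01],"spin":0,"hand":0.45},{"slide":[0,0,0.03],"spin":0,"hand":0.45},{"slide":[0,0,0.06],"spin":0,"hand":0.45},{"slide":[0,0,0.09],"spin":0,"hand":0.45},{"slide":[0,0,0.12],"spin":0,"hand":0.45}]'
python3 -m handwheel '[{"slide":[0,-0.04,0.01],"spin":0,"hand":0.45},{"slide":[0,-0.08,0.02],"spin":0,"hand":0.45},{"slide":[0,-0.12,0.03],"spin":0,"hand":0.45},{"slide":[0,-0.16,0.03],"spin":0,"hand":0.45},{"slide":[0,-0.16,0.03],"spin":0,"hand":0.45}]'
python3 - <<'E'
from h import *
c=grab('top');im=c['img'];np.savez('t2.npz',**c)
save('t2',cv2.resize(im[120:255,140:480],None,fx=2.3,fy=2.3,interpolation=cv2.INTER_CUBIC))
c=grab('scene');im=c['img'];np.savez('s2.npz',**c)
save('s2',cv2.resize(im[70:350,180:430],None,fx=2,fy=2,interpolation=cv2.INTER_CUBIC))
E
```

```text
clock: 33.45
eef_pos: [0.511, 0.1549, 0.1227]
tcp_rot: [[0.786, 0.618, -0.019], [0.618, -0.786, -0.015], [-0.024, -0.0, -1.0]]
ft_force: [0.2, 0.1, 0.9]
finger_gap: 0.0466
clock: 33.95
eef_pos: [0.5109, 0.1548, 0.2447]
tcp_rot: [[0.786, 0.618, -0.019], [0.618, -0.786, -0.014], [-0.024, -0.0, -1.0]]
ft_force: [0.5, 0.2, 1.4]
finger_gap: 0.0467
clock: 34.45
eef_pos: [0.5108, -0.012, 0.2761]
tcp_rot: [[0.792, 0.61, -0.017], [0.609, -0.793, -0.017], [-0.024, 0.003, -1.0]]
ft_force: [-0.1, -0.1, 0.3]
finger_gap: 0.0466
```

View pics/t2.png

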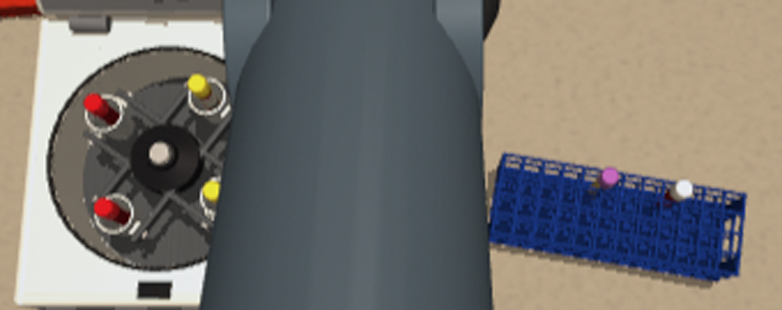

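View pics/s2.png

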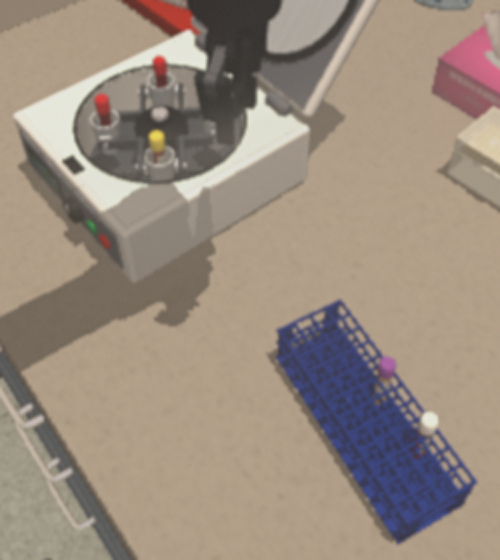

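The check shows a mistake of mine: the reds ended up in adjacent buckets, at crop (100,108) and (112,210). Bucket C sits next to A; the one opposite A is D. I must swap red C and yellow D, using a free rack slot as a stop-over. First I'll measure how each tube leans.

```bash
cat > caps.py <<'E'
from h import *
def caps(c,zlo=.125,zhi=.16):
    P=cloud(c);hsv=cv2.cvtColor(c['img'],cv2.COLOR_RGB2HSV);h,s,v=[hsv[...,i].astype(int) for i in range(3)]
    out=[]
    for k,m in{'red':((h<8)|(h>172)),'yel':abs(h-29)<7}.items():
        m=m&(s>100)&(v>60)&(P[...,2]>zlo)&(P[...,2]<zhi)
        n,l,st,ce=cv2.connectedComponentsWithStats(m.astype(np.uint8))
        for i in range(1,n):
            if st[i,4]<80: continue
            Q=P[l==i]; zt=np.percentile(Q[:,2],97); T=Q[Q[:,2]>zt-.006]
            for _ in range(3):
                A=np.c_[T[:,:2]-T[:,:2].mean(0),np.ones(len(T))]; co=np.linalg.lstsq(A,T[:,2],rcond=None)[0]
                T=T[abs(A@co-T[:,2])<.0012]
            t=T.mean(0); ax=np.array([-co[0],-co[1],1]); ax/=np.linalg.norm(ax)
            out.append((k,t,ax)); print(k,st[i,4],len(T),ce[i].round(),'top',t.round(4),'axis',ax.round(3),'bottom',(t-.079*ax).round(4))
    return out
E
python3 -m handwheel '[{"slide":[0.02,0.04,0],"spin":0,"hand":0.45},{"slide":[0.04,0.08,0],"spin":0,"hand":0.45},{"slide":[0.06,0.12,0],"spin":0,"hand":0.45},{"slide":[0.08,0.155,0],"spin":0,"hand":0.45},{"slide":[0.09,0.18,0],"spin":0,"hand":0.45}]'
python3 -m handwheel '[{"slide":[0,0,0],"spin":0,"hand":0.45},{"slide":[0,0,0],"spin":0,"hand":0.45},{"slide":[0,0,0],"spin":0,"hand":0.45},{"slide":[0,0,0],"spin":0,"hand":0.45},{"slide":[0,0,0],"spin":0,"hand":0.45}]'
python3 - <<'E'
from caps import *
c=grab('wrist');np.savez('w8.npz',**c);caps(c);save('w8',c['img'])
E
```

```text
clock: 35.05
eef_pos: [0.601, 0.1798, 0.2751]
tcp_rot: [[0.784, 0.621, -0.018], [0.621, -0.784, -0.012], [-0.022, -0.002, -1.0]]
ft_force: [-0.8, 0.3, -0.2]
finger_gap: 0.0469
clock: 35.55
eef_pos: [0.6009, 0.1784, 0.2755]
tcp_rot: [[0.785, 0.619, -0.018], [0.619, -0.785, -0.012], [-0.022, -0.002, -1.0]]
ft_force: [-0.6, 0.0, -0.3]
finger_gap: 0.0468
red 476 323 [267.  42.] top [0.4901 0.2465 0.1406] axis [0.009 0.011 1.   ] bottom [0.4894 0.2457 0.0617]
red 387 291 [371.  97.] top [0.5836 0.2673 0.1407] axis [-0.038 -0.033  0.999] bottom [0.5866 0.2699 0.0618]
yel 373 236 [225. 148.] top [0.5098 0.1538 0.1407] axis [0.037 0.052 0.998] bottom [0.5069 0.1497 0.0619]
yel 318 211 [325. 192.] top [0.6055 0.1768 0.1407] axis [-0.039  0.047  0.998] bottom [0.6086 0.1731 0.0618]
```

View pics/w8.png

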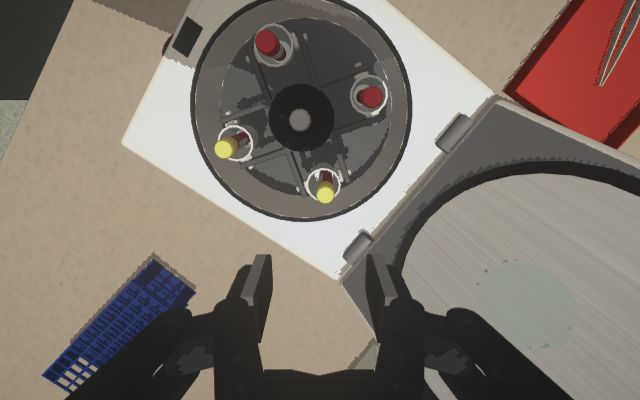

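Both measurements agree: all four tubes stand nearly upright on the floor of their buckets (tops at 0.1407), so each can be gripped again at the pose it was released from. Pick up yellow D.

```bash
python3 -m handwheel '[{"slide":[-0.04,-0.01,0],"spin":0,"hand":0.45},{"slide":[-0.08,-0.018,-0.01],"spin":0,"hand":0.45},{"slide":[-0.09,-0.0215,-0.03],"spin":0,"hand":0.45},{"slide":[-0.09,-0.0215,-0.06],"spin":0,"hand":0.45},{"slide":[-0.09,-0.0215,-0.09],"spin":0,"hand":0.45}]'
```

```text
clock: 36.1
eef_pos: [0.511, 0.1566, 0.1856]
tcp_rot: [[0.785, 0.619, -0.016], [0.619, -0.786, -0.011], [-0.019, -0.001, -1.0]]
ft_force: [-0.2, 0.4, 0.7]
finger_gap: 0.0471
```

```bash
python3 -m handwheel '[{"slide":[0,-0.0012,-0.01],"spin":0,"hand":0.45},{"slide":[0,-0.0012,-0.03],"spin":0,"hand":0.45},{"slide":[0,-0.0012,-0.05],"spin":0,"hand":0.45},{"slide":[0,-0.0012,-0.0625],"spin":0,"hand":0.45},{"slide":[0,-0.0012,-0.0625],"spin":0,"hand":0.45}]'
```

```text
clock: 36.6
eef_pos: [0.5103, 0.1548, 0.1222]
tcp_rot: [[0.786, 0.618, -0.018], [0.618, -0.786, -0.012], [-0.022, -0.002, -1.0]]
ft_force: [0.5, -0.3, 0.3]
finger_gap: 0.0471
```

```bash
python3 -m handwheel '[{"slide":[0,0,0],"spin":0,"hand":0.8},{"slide":[0,0,0],"spin":0,"hand":1},{"slide":[0,0,0],"spin":0,"hand":1},{"slide":[0,0,0],"spin":0,"hand":1},{"slide":[0,0,0],"spin":0,"hand":1}]'
python3 -m handwheel '[{"slide":[0,0,0.01],"spin":0,"hand":1},{"slide":[0,0,0.03],"spin":0,"hand":1},{"slide":[0,0,0.06],"spin":0,"hand":1},{"slide":[0,0,0.09],"spin":0,"hand":1},{"slide":[0,0,0.125],"spin":0,"hand":1}]'
python3 -m handwheel '[{"slide":[-0.001,-0.02,0],"spin":0,"hand":1},{"slide":[-0.003,-0.06,0],"spin":0,"hand":1},{"slide":[-0.005,-0.1,0],"spin":0,"hand":1},{"slide":[-0.007,-0.14,0],"spin":0,"hand":1},{"slide":[-0.009,-0.18,0],"spin":0,"hand":1}]'
python3 -m handwheel '[{"slide":[-0.002,-0.045,0],"spin":0,"hand":1},{"slide":[-0.004,-0.09,0],"spin":0,"hand":1},{"slide":[-0.006,-0.135,0],"spin":0,"hand":1},{"slide":[-0.008,-0.175,0],"spin":0,"hand":1},{"slide":[-0.0095,-0.202,0],"spin":0,"hand":1}]'
python3 -m handwheel '[{"slide":[0,0,-0.01],"spin":0,"hand":1},{"slide":[0,0,-0.03],"spin":0,"hand":1},{"slide":[0,0,-0.06],"spin":0,"hand":1},{"slide":[0,0,-0.09],"spin":0,"hand":1},{"slide":[0,0,-0.09],"spin":0,"hand":1}]'
```

```text
clock: 37.1
eef_pos: [0.5111, 0.155, 0.1233]
tcp_rot: [[0.786, 0.618, -0.016], [0.618, -0.786, -0.011], [-0.02, -0.001, -1.0]]
ft_force: [-1.0, -0.8, 5.4]
finger_gap: 0.0153
clock: 37.6
eef_pos: [0.5104, 0.1549, 0.2493]
tcp_rot: [[0.786, 0.618, -0.017], [0.618, -0.786, -0.012], [-0.021, -0.001, -1.0]]
ft_force: [0.5, -0.2, 0.3]
finger_gap: 0.0152
clock: 38.1
eef_pos: [0.5009, -0.0266, 0.2499]
tcp_rot: [[0.785, 0.619, -0.017], [0.619, -0.786, -0.012], [-0.02, -0.001, -1.0]]
ft_force: [0.7, -0.5, -0.0]
finger_gap: 0.015
clock: 38.6
eef_pos: [0.4904, -0.2319, 0.2505]
tcp_rot: [[0.788, 0.616, -0.016], [0.616, -0.788, -0.013], [-0.021, -0.0, -1.0]]
ft_force: [-0.1, -0.1, -0.2]
finger_gap: 0.0151
clock: 39.1
eef_pos: [0.4877, -0.2294, 0.1568]
tcp_rot: [[0.787, 0.617, -0.025], [0.617, -0.787, -0.009], [-0.025, -0.008, -1.0]]
ft_force: [0.1, 0.2, -0.3]
finger_gap: 0.015
```

```bash
python3 -m handwheel '[{"slide":[0.0035,0.0005,0.03],"spin":0,"hand":1},{"slide":[0.0035,0.0005,0.06],"spin":0,"hand":1},{"slide":[0.0035,0.0005,0.085],"spin":0,"hand":1},{"slide":[0.0035,0.0005,0.1],"spin":0,"hand":1},{"slide":[0.0035,0.0005,0.1],"spin":0,"hand":1}]'
python3 -m handwheel '[{"slide":[0,0,-0.01],"spin":0,"hand":1},{"slide":[0,0,-0.022],"spin":0,"hand":1},{"slide":[0,0,-0.034],"spin":0,"hand":1},{"slide":[0,0,-0.046],"spin":0,"hand":1},{"slide":[0,0,-0.058],"spin":0,"hand":1}]'
```

```text
clock: 39.6
eef_pos: [0.493, -0.229, 0.2608]
tcp_rot: [[0.786, 0.618, -0.018], [0.618, -0.786, -0.011], [-0.021, -0.002, -1.0]]
ft_force: [0.3, -0.1, -0.3]
finger_gap: 0.015
clock: 40.1
eef_pos: [0.4924, -0.2288, 0.2007]
tcp_rot: [[0.786, 0.618, -0.02], [0.618, -0.786, -0.01], [-0.022, -0.004, -1.0]]
ft_force: [-0.5, -0.1, 0.4]
finger_gap: 0.0154
```

```bash
python3 -m handwheel '[{"slide":[0,0,-0.008],"spin":0,"hand":1},{"slide":[0,0,-0.018],"spin":0,"hand":1},{"slide":[0,0,-0.028],"spin":0,"hand":1},{"slide":[0,0,-0.038],"spin":0,"hand":1},{"slide":[0,0,-0.046],"spin":0,"hand":1}]'
python3 -m handwheel '[{"slide":[0,0,-0.006],"spin":0,"hand":1},{"slide":[0,0,-0.012],"spin":0,"hand":1},{"slide":[0,0,-0.018],"spin":0,"hand":1},{"slide":[0,0,-0.024],"spin":0,"hand":1},{"slide":[0,0,-0.026],"spin":0,"hand":1}]'
python3 - <<'E'
from h import *
c=grab('wrist');save('w9',cv2.resize(c['img'][100:320,200:440],None,fx=2.7,fy=2.7,interpolation=cv2.INTER_CUBIC));np.savez('w9.npz',**c)
s=bot.state();W=np.array(s['tcp_rot']);p=np.array(s['eef_pos']);print(p,p+W@[0,0,.0622])
# project slot centre at rack top (predicted) into picture
E
```

```text
clock: 40.6
eef_pos: [0.4923, -0.2287, 0.1538]
tcp_rot: [[0.786, 0.618, -0.02], [0.618, -0.786, -0.01], [-0.022, -0.004, -1.0]]
ft_force: [0.3, 0.3, 0.5]
finger_gap: 0.0151
clock: 41.1
eef_pos: [0.492, -0.2286, 0.1272]
tcp_rot: [[0.786, 0.618, -0.021], [0.618, -0.786, -0.01], [-0.023, -0.005, -1.0]]
ft_force: [0.7, -0.5, -0.4]
finger_gap: 0.015
[ 0.49198294 -0.22857837  0.12719047] [ 0.49068016 -0.22918908  0.06500711]
```

View pics/w9.png

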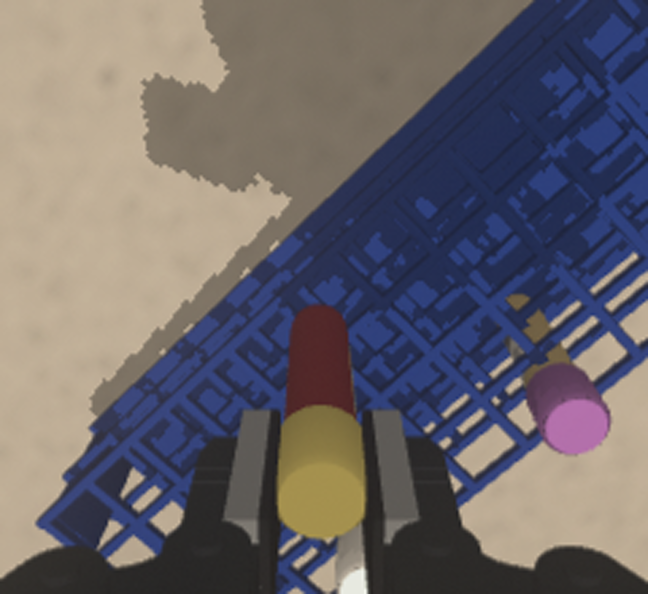

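The rack is a wire grid. The tube's lower end at (320,310) in the crop is just above its cell. I'll insert slowly with a −1 mm x correction, watching the force.

```bash
python3 -m handwheel '[{"slide":[-0.001,0,-0.002],"spin":0,"hand":1},{"slide":[-0.001,0,-0.004],"spin":0,"hand":1},{"slide":[-0.001,0,-0.006],"spin":0,"hand":1},{"slide":[-0.001,0,-0.008],"spin":0,"hand":1},{"slide":[-0.001,0,-0.010],"spin":0,"hand":1}]'
```

```text
clock: 41.65
eef_pos: [0.491, -0.2286, 0.1171]
tcp_rot: [[0.786, 0.618, -0.021], [0.618, -0.786, -0.01], [-0.022, -0.005, -1.0]]
ft_force: [0.8, 0.4, 0.3]
finger_gap: 0.0151
```

Bottom now at ~0.055, below the rack's top, with no force: it entered. Continue.

```bash
python3 -m handwheel '[{"slide":[0,0,-0.003],"spin":0,"hand":1},{"slide":[0,0,-0.006],"spin":0,"hand":1},{"slide":[0,0,-0.009],"spin":0,"hand":1},{"slide":[0,0,-0.012],"spin":0,"hand":1},{"slide":[0,0,-0.015],"spin":0,"hand":1}]'
```

```text
clock: 42.15
eef_pos: [0.491, -0.2286, 0.1018]
tcp_rot: [[0.786, 0.618, -0.021], [0.618, -0.786, -0.01], [-0.023, -0.005, -1.0]]
ft_force: [0.0, 0.3, 0.0]
finger_gap: 0.0153
```

```bash
python3 -m handwheel '[{"slide":[0,0,-0.003],"spin":0,"hand":1},{"slide":[0,0,-0.006],"spin":0,"hand":1},{"slide":[0,0,-0.009],"spin":0,"hand":1},{"slide":[0,0,-0.012],"spin":0,"hand":1},{"slide":[0,0,-0.015],"spin":0,"hand":1}]'
```

```text
clock: 42.65
eef_pos: [0.491, -0.2286, 0.0865]
tcp_rot: [[0.786, 0.618, -0.021], [0.618, -0.786, -0.01], [-0.023, -0.005, -1.0]]
ft_force: [0.2, -0.1, -0.1]
finger_gap: 0.0153
```

```bash
python3 -m handwheel '[{"slide":[0,0,-0.003],"spin":0,"hand":1},{"slide":[0,0,-0.006],"spin":0,"hand":1},{"slide":[0,0,-0.009],"spin":0,"hand":1},{"slide":[0,0,-0.012],"spin":0,"hand":1},{"slide":[0,0,-0.015],"spin":0,"hand":1}]'
```

```text
clock: 43.15
eef_pos: [0.491, -0.2286, 0.0713]
tcp_rot: [[0.786, 0.618, -0.021], [0.618, -0.786, -0.01], [-0.023, -0.005, -1.0]]
ft_force: [-0.2, 0.3, 0.2]
finger_gap: 0.0148
```

```bash
python3 -m handwheel '[{"slide":[0,0,-0.001],"spin":0,"hand":1},{"slide":[0,0,-0.002],"spin":0,"hand":1},{"slide":[0,0,-0.003],"spin":0,"hand":1},{"slide":[0,0,-0.004],"spin":0,"hand":1},{"slide":[0,0,-0.005],"spin":0,"hand":1}]'
python3 -m handwheel '[{"slide":[0,0,-0.0005],"spin":0,"hand":1},{"slide":[0,0,-0.001],"spin":0,"hand":1},{"slide":[0,0,-0.001],"spin":0,"hand":1},{"slide":[0,0,-0.001],"spin":0,"hand":1},{"slide":[0,0,-0.001],"spin":0,"hand":1}]'
```

```text
clock: 43.65
eef_pos: [0.4909, -0.2286, 0.0663]
tcp_rot: [[0.786, 0.618, -0.021], [0.618, -0.786, -0.01], [-0.023, -0.005, -1.0]]
ft_force: [-0.3, 0.5, -0.2]
finger_gap: 0.0155
clock: 44.15
eef_pos: [0.4909, -0.2287, 0.0654]
tcp_rot: [[0.786, 0.618, -0.021], [0.618, -0.786, -0.01], [-0.023, -0.005, -1.0]]
ft_force: [-0.9, 0.2, 2.0]
finger_gap: 0.015
```

Seated in the rack. Release and fetch red C.

```bash
python3 -m handwheel '[{"slide":[0,0,0],"spin":0,"hand":0.75},{"slide":[0,0,0],"spin":0,"hand":0.65},{"slide":[0,0,0],"spin":0,"hand":0.55},{"slide":[0,0,0],"spin":0,"hand":0.45},{"slide":[0,0,0],"spin":0,"hand":0.45}]'
python3 -m handwheel '[{"slide":[0,0,0.01],"spin":0,"hand":0.45},{"slide":[0,0,0.04],"spin":0,"hand":0.45},{"slide":[0,0,0.08],"spin":0,"hand":0.45},{"slide":[0,0,0.125],"spin":0,"hand":0.45},{"slide":[0,0,0.17],"spin":0,"hand":0.45}]'
python3 -m handwheel '[{"slide":[0,0.04,0.01],"spin":0,"hand":0.45},{"slide":[0,0.085,0.01],"spin":0,"hand":0.45},{"slide":[0,0.13,0.01],"spin":0,"hand":0.45},{"slide":[0,0.175,0.01],"spin":0,"hand":0.45},{"slide":[0,0.22,0.01],"spin":0,"hand":0.45}]'
python3 -m handwheel '[{"slide":[0,0.045,0],"spin":0,"hand":0.45},{"slide":[0,0.09,0],"spin":0,"hand":0.45},{"slide":[0,0.135,0],"spin":0,"hand":0.45},{"slide":[0,0.18,0],"spin":0,"hand":0.45},{"slide":[0,0.22,0],"spin":0,"hand":0.45}]'
python3 -m handwheel '[{"slide":[0,0.015,0],"spin":0,"hand":0.45},{"slide":[0,0.035,0],"spin":0,"hand":0.45},{"slide":[0,0.035,0],"spin":0,"hand":0.45},{"slide":[0,0.035,-0.01],"spin":0,"hand":0.45},{"slide":[0,0.035,-0.02],"spin":0,"hand":0.45}]'
```

```text
clock: 44.65
eef_pos: [0.491, -0.2286, 0.0654]
tcp_rot: [[0.786, 0.618, -0.021], [0.618, -0.786, -0.01], [-0.023, -0.005, -1.0]]
ft_force: [-0.6, 0.7, -0.1]
finger_gap: 0.0471
clock: 45.15
eef_pos: [0.4906, -0.2286, 0.2377]
tcp_rot: [[0.786, 0.617, -0.021], [0.617, -0.787, -0.01], [-0.022, -0.005, -1.0]]
ft_force: [1.8, 0.1, 0.6]
finger_gap: 0.0472
clock: 45.65
eef_pos: [0.4903, -0.007, 0.2488]
tcp_rot: [[0.787, 0.617, -0.019], [0.617, -0.787, -0.01], [-0.021, -0.004, -1.0]]
ft_force: [0.9, -0.2, 0.9]
finger_gap: 0.0468
clock: 46.15
eef_pos: [0.4899, 0.2153, 0.2498]
tcp_rot: [[0.786, 0.618, -0.018], [0.618, -0.786, -0.009], [-0.02, -0.004, -1.0]]
ft_force: [1.0, -1.0, 1.0]
finger_gap: 0.0471
clock: 46.65
eef_pos: [0.4903, 0.2481, 0.2292]
tcp_rot: [[0.788, 0.616, -0.017], [0.616, -0.788, -0.01], [-0.02, -0.003, -1.0]]
ft_force: [0.3, 0.1, 0.2]
finger_gap: 0.047
```

```bash
python3 -m handwheel '[{"slide":[0,0,-0.008],"spin":0,"hand":0.45},{"slide":[0,0,-0.02],"spin":0,"hand":0.45},{"slide":[0,0,-0.032],"spin":0,"hand":0.45},{"slide":[0,0,-0.044],"spin":0,"hand":0.45},{"slide":[0,0,-0.054],"spin":0,"hand":0.45}]'
python3 -m handwheel '[{"slide":[0,0,-0.01],"spin":0,"hand":0.45},{"slide":[0,0,-0.022],"spin":0,"hand":0.45},{"slide":[0,0,-0.034],"spin":0,"hand":0.45},{"slide":[0,0,-0.046],"spin":0,"hand":0.45},{"slide":[0,0,-0.052],"spin":0,"hand":0.45}]'
```

```text
clock: 47.15
eef_pos: [0.4899, 0.2479, 0.1738]
tcp_rot: [[0.788, 0.616, -0.019], [0.616, -0.788, -0.011], [-0.021, -0.003, -1.0]]
ft_force: [-0.2, 0.3, -0.1]
finger_gap: 0.0473
clock: 47.65
eef_pos: [0.4893, 0.2476, 0.1203]
tcp_rot: [[0.788, 0.616, -0.02], [0.616, -0.788, -0.012], [-0.023, -0.003, -1.0]]
ft_force: [0.3, 0.0, -0.6]
finger_gap: 0.0467
```

```bash
python3 -m handwheel '[{"slide":[0,0,0.001],"spin":0,"hand":0.8},{"slide":[0,0,0.001],"spin":0,"hand":1},{"slide":[0,0,0.001],"spin":0,"hand":1},{"slide":[0,0,0.001],"spin":0,"hand":1},{"slide":[0,0,0.001],"spin":0,"hand":1}]'
python3 -m handwheel '[{"slide":[0,0,0.01],"spin":0,"hand":1},{"slide":[0,0,0.03],"spin":0,"hand":1},{"slide":[0,0,0.06],"spin":0,"hand":1},{"slide":[0,0,0.09],"spin":0,"hand":1},{"slide":[0,0,0.11],"spin":0,"hand":1}]'
python3 -m handwheel '[{"slide":[0.003,-0.015,0],"spin":0,"hand":1},{"slide":[0.009,-0.04,0],"spin":0,"hand":1},{"slide":[0.015,-0.07,0],"spin":0,"hand":1},{"slide":[0.021,-0.093,0],"spin":0,"hand":1},{"slide":[0.021,-0.093,0],"spin":0,"hand":1}]'
python3 -m handwheel '[{"slide":[0,0,-0.005],"spin":0,"hand":1},{"slide":[0,0,-0.015],"spin":0,"hand":1},{"slide":[0,0,-0.027],"spin":0,"hand":1},{"slide":[0,0,-0.039],"spin":0,"hand":1},{"slide":[0,0,-0.045],"spin":0,"hand":1}]'
```

```text
clock: 48.15
eef_pos: [0.4896, 0.2477, 0.1217]
tcp_rot: [[0.788, 0.616, -0.019], [0.616, -0.788, -0.011], [-0.022, -0.003, -1.0]]
ft_force: [0.3, 0.0, 0.9]
finger_gap: 0.0152
clock: 48.65
eef_pos: [0.4903, 0.2481, 0.2349]
tcp_rot: [[0.788, 0.616, -0.016], [0.616, -0.788, -0.009], [-0.019, -0.003, -1.0]]
ft_force: [1.3, 0.6, -0.1]
finger_gap: 0.0153
clock: 49.15
eef_pos: [0.5119, 0.1492, 0.2342]
tcp_rot: [[0.793, 0.61, -0.017], [0.609, -0.793, -0.012], [-0.021, -0.001, -1.0]]
ft_force: [-0.2, -0.4, -0.2]
finger_gap: 0.0152
clock: 49.65
eef_pos: [0.5108, 0.1495, 0.187]
tcp_rot: [[0.792, 0.611, -0.02], [0.61, -0.792, -0.013], [-0.024, -0.002, -1.0]]
ft_force: [-0.6, 0.7, -0.9]
finger_gap: 0.0151
```

```bash
python3 -m handwheel '[{"slide":[0.0005,0.0055,0],"spin":0,"hand":1},{"slide":[0.0005,0.0055,-0.005],"spin":0,"hand":1},{"slide":[0.0005,0.0055,-0.015],"spin":0,"hand":1},{"slide":[0.0005,0.0055,-0.025],"spin":0,"hand":1},{"slide":[0.0005,0.0055,-0.035],"spin":0,"hand":1}]'
python3 -m handwheel '[{"slide":[0,0,-0.007],"spin":0,"hand":1},{"slide":[0,0,-0.014],"spin":0,"hand":1},{"slide":[0,0,-0.02],"spin":0,"hand":1},{"slide":[0,0,-0.023],"spin":0,"hand":1},{"slide":[0,0,-0.025],"spin":0,"hand":1}]'
```

```text
clock: 50.15
eef_pos: [0.5112, 0.1549, 0.1512]
tcp_rot: [[0.792, 0.61, -0.02], [0.61, -0.792, -0.013], [-0.024, -0.002, -1.0]]
ft_force: [-0.7, -0.5, -0.2]
finger_gap: 0.0153
clock: 50.65
eef_pos: [0.5112, 0.1549, 0.1259]
tcp_rot: [[0.792, 0.61, -0.02], [0.61, -0.792, -0.013], [-0.024, -0.002, -1.0]]
ft_force: [-0.3, 0.3, -0.6]
finger_gap: 0.015
```

```bash
python3 -m handwheel '[{"slide":[0,0,-0.001],"spin":0,"hand":1},{"slide":[0,0,-0.002],"spin":0,"hand":1},{"slide":[0,0,-0.003],"spin":0,"hand":1},{"slide":[0,0,-0.0035],"spin":0,"hand":1},{"slide":[0,0,-0.0035],"spin":0,"hand":1}]'
python3 -m handwheel '[{"slide":[0,0,-0.0005],"spin":0,"hand":1},{"slide":[0,0,-0.001],"spin":0,"hand":1},{"slide":[0,0,-0.0015],"spin":0,"hand":1},{"slide":[0,0,-0.0015],"spin":0,"hand":1},{"slide":[0,0,-0.0015],"spin":0,"hand":1}]'
```

```text
clock: 51.15
eef_pos: [0.5112, 0.1549, 0.1224]
tcp_rot: [[0.792, 0.61, -0.02], [0.61, -0.792, -0.013], [-0.024, -0.002, -1.0]]
ft_force: [-0.1, -0.4, -0.9]
finger_gap: 0.0152
clock: 51.65
eef_pos: [0.5114, 0.1549, 0.1215]
tcp_rot: [[0.792, 0.61, -0.02], [0.61, -0.792, -0.013], [-0.024, -0.001, -1.0]]
ft_force: [-0.1, -0.8, 5.5]
finger_gap: 0.015
```

```bash
python3 -m handwheel '[{"slide":[0,0,0],"spin":0,"hand":0.75},{"slide":[0,0,0],"spin":0,"hand":0.65},{"slide":[0,0,0],"spin":0,"hand":0.55},{"slide":[0,0,0],"spin":0,"hand":0.45},{"slide":[0,0,0],"spin":0,"hand":0.45}]'
python3 -m handwheel '[{"slide":[0,0,0.01],"spin":0,"hand":0.45},{"slide":[0,0,0.03],"spin":0,"hand":0.45},{"slide":[0,0,0.06],"spin":0,"hand":0.45},{"slide":[0,0,0.09],"spin":0,"hand":0.45},{"slide":[0,0,0.12],"spin":0,"hand":0.45}]'
python3 -m handwheel '[{"slide":[-0.002,-0.04,0],"spin":0,"hand":0.45},{"slide":[-0.004,-0.08,0],"spin":0,"hand":0.45},{"slide":[-0.006,-0.12,0],"spin":0,"hand":0.45},{"slide":[-0.008,-0.16,0],"spin":0,"hand":0.45},{"slide":[-0.01,-0.2,0],"spin":0,"hand":0.45}]'
python3 -m handwheel '[{"slide":[-0.002,-0.045,0],"spin":0,"hand":0.45},{"slide":[-0.004,-0.09,0],"spin":0,"hand":0.45},{"slide":[-0.006,-0.135,0],"spin":0,"hand":0.45},{"slide":[-0.008,-0.17,0],"spin":0,"hand":0.45},{"slide":[-0.01,-0.181,0],"spin":0,"hand":0.45}]'
python3 -m handwheel '[{"slide":[0,0,-0.01],"spin":0,"hand":0.45},{"slide":[0,0,-0.03],"spin":0,"hand":0.45},{"slide":[0,0,-0.05],"spin":0,"hand":0.45},{"slide":[0,0,-0.07],"spin":0,"hand":0.45},{"slide":[0,0,-0.09],"spin":0,"hand":0.45}]'
```

```text
clock: 52.15
eef_pos: [0.5114, 0.1548, 0.1214]
tcp_rot: [[0.792, 0.61, -0.02], [0.61, -0.792, -0.013], [-0.024, -0.001, -1.0]]
ft_force: [0.2, -0.2, 0.6]
finger_gap: 0.0471
clock: 52.65
eef_pos: [0.5112, 0.1548, 0.2433]
tcp_rot: [[0.792, 0.61, -0.019], [0.61, -0.792, -0.013], [-0.023, -0.001, -1.0]]
ft_force: [-0.4, -0.1, 0.2]
finger_gap: 0.047
clock: 53.15
eef_pos: [0.501, -0.0467, 0.2443]
tcp_rot: [[0.792, 0.611, -0.018], [0.61, -0.792, -0.013], [-0.022, -0.001, -1.0]]
ft_force: [1.7, -0.4, -0.4]
finger_gap: 0.0471
clock: 53.65
eef_pos: [0.49, -0.2325, 0.2452]
tcp_rot: [[0.796, 0.605, -0.017], [0.605, -0.796, -0.015], [-0.023, 0.002, -1.0]]
ft_force: [-0.1, -0.0, 0.1]
finger_gap: 0.0472
clock: 54.15
eef_pos: [0.4903, -0.23, 0.154]
tcp_rot: [[0.794, 0.608, -0.017], [0.608, -0.794, -0.014], [-0.022, 0.0, -1.0]]
ft_force: [0.8, -0.7, -0.4]
finger_gap: 0.0472
```

```bash
python3 -m handwheel '[{"slide":[0.001,0.0014,-0.01],"spin":0,"hand":0.45},{"slide":[0.001,0.0014,-0.022],"spin":0,"hand":0.45},{"slide":[0.001,0.0014,-0.034],"spin":0,"hand":0.45},{"slide":[0.001,0.0014,-0.044],"spin":0,"hand":0.45},{"slide":[0.001,0.0014,-0.05],"spin":0,"hand":0.45}]'
python3 -m handwheel '[{"slide":[0,0,-0.01],"spin":0,"hand":0.45},{"slide":[0,0,-0.02],"spin":0,"hand":0.45},{"slide":[0,0,-0.03],"spin":0,"hand":0.45},{"slide":[0,0,-0.038],"spin":0,"hand":0.45},{"slide":[0,0,-0.038],"spin":0,"hand":0.45}]'
```

```text
clock: 54.65
eef_pos: [0.4911, -0.2284, 0.1032]
tcp_rot: [[0.794, 0.608, -0.018], [0.608, -0.794, -0.014], [-0.022, -0.0, -1.0]]
ft_force: [0.4, 0.5, -0.4]
finger_gap: 0.0471
clock: 55.15
eef_pos: [0.4903, -0.2281, 0.0639]
tcp_rot: [[0.794, 0.608, -0.02], [0.608, -0.794, -0.013], [-0.024, -0.002, -1.0]]
ft_force: [0.1, 0.2, 0.7]
finger_gap: 0.0467
```

```bash
python3 -m handwheel '[{"slide":[0.0005,-0.0005,0.001],"spin":0,"hand":0.8},{"slide":[0.0005,-0.0005,0.001],"spin":0,"hand":1},{"slide":[0.0005,-0.0005,0.001],"spin":0,"hand":1},{"slide":[0.0005,-0.0005,0.001],"spin":0,"hand":1},{"slide":[0.0005,-0.0005,0.001],"spin":0,"hand":1}]'
python3 -m handwheel '[{"slide":[0,0,0.01],"spin":0,"hand":1},{"slide":[0,0,0.025],"spin":0,"hand":1},{"slide":[0,0,0.045],"spin":0,"hand":1},{"slide":[0,0,0.07],"spin":0,"hand":1},{"slide":[0,0,0.09],"spin":0,"hand":1}]'
python3 -m handwheel '[{"slide":[0,0,0.03],"spin":0,"hand":1},{"slide":[0,0,0.06],"spin":0,"hand":1},{"slide":[0,0,0.08],"spin":0,"hand":1},{"slide":[0,0,0.095],"spin":0,"hand":1},{"slide":[0,0,0.095],"spin":0,"hand":1}]'
python3 -m handwheel '[{"slide":[0,0.02,0],"spin":0,"hand":1},{"slide":[0,0.06,0],"spin":0,"hand":1},{"slide":[0,0.105,0],"spin":0,"hand":1},{"slide":[0,0.15,0],"spin":0,"hand":1},{"slide":[0,0.195,0],"spin":0,"hand":1}]'
python3 -m handwheel '[{"slide":[0,0.045,0],"spin":0,"hand":1},{"slide":[0,0.09,0],"spin":0,"hand":1},{"slide":[0,0.135,0],"spin":0,"hand":1},{"slide":[0,0.175,0],"spin":0,"hand":1},{"slide":[0,0.21,0],"spin":0,"hand":1}]'
```

```text
clock: 55.65
eef_pos: [0.4911, -0.2288, 0.0654]
tcp_rot: [[0.794, 0.608, -0.019], [0.608, -0.794, -0.013], [-0.023, -0.001, -1.0]]
ft_force: [-0.5, -1.2, 2.3]
finger_gap: 0.0153
clock: 56.15
eef_pos: [0.4913, -0.2289, 0.1572]
tcp_rot: [[0.794, 0.608, -0.018], [0.608, -0.794, -0.013], [-0.023, -0.0, -1.0]]
ft_force: [-0.0, 0.9, -0.9]
finger_gap: 0.0146
clock: 56.65
eef_pos: [0.4924, -0.2294, 0.255]
tcp_rot: [[0.794, 0.608, -0.013], [0.607, -0.794, -0.015], [-0.02, 0.004, -1.0]]
ft_force: [0.4, -0.6, 0.0]
finger_gap: 0.015
clock: 57.15
eef_pos: [0.4914, -0.0328, 0.2543]
tcp_rot: [[0.794, 0.607, -0.014], [0.607, -0.794, -0.015], [-0.021, 0.003, -1.0]]
ft_force: [0.4, 0.4, -0.0]
finger_gap: 0.0152
clock: 57.65
eef_pos: [0.4904, 0.1794, 0.2534]
tcp_rot: [[0.793, 0.609, -0.016], [0.608, -0.793, -0.015], [-0.022, 0.002, -1.0]]
ft_force: [0.9, 0.3, 0.3]
finger_gap: 0.015
```

```bash
python3 -m handwheel '[{"slide":[0,0.03,0],"spin":0,"hand":1},{"slide":[0,0.055,0],"spin":0,"hand":1},{"slide":[0,0.068,0],"spin":0,"hand":1},{"slide":[0,0.068,0],"spin":0,"hand":1},{"slide":[0,0.068,0],"spin":0,"hand":1}]'
python3 -m handwheel '[{"slide":[0,0,-0.01],"spin":0,"hand":1},{"slide":[0,0,-0.025],"spin":0,"hand":1},{"slide":[0,0,-0.04],"spin":0,"hand":1},{"slide":[0,0,-0.055],"spin":0,"hand":1},{"slide":[0,0,-0.065],"spin":0,"hand":1}]'
```

```text
clock: 58.15
eef_pos: [0.4904, 0.2458, 0.2529]
tcp_rot: [[0.794, 0.608, -0.017], [0.607, -0.794, -0.017], [-0.023, 0.003, -1.0]]
ft_force: [0.1, -0.2, 0.0]
finger_gap: 0.0152
clock: 58.65
eef_pos: [0.4901, 0.2437, 0.1863]
tcp_rot: [[0.796, 0.606, -0.018], [0.605, -0.796, -0.018], [-0.026, 0.004, -1.0]]
ft_force: [0.3, -0.3, -0.7]
finger_gap: 0.0151
```

```bash
python3 -m handwheel '[{"slide":[0.0005,0.005,0],"spin":0,"hand":1},{"slide":[0.0005,0.005,-0.005],"spin":0,"hand":1},{"slide":[0.0005,0.005,-0.015],"spin":0,"hand":1},{"slide":[0.0005,0.005,-0.025],"spin":0,"hand":1},{"slide":[0.0005,0.005,-0.035],"spin":0,"hand":1}]'
python3 -m handwheel '[{"slide":[0,0,-0.007],"spin":0,"hand":1},{"slide":[0,0,-0.014],"spin":0,"hand":1},{"slide":[0,0,-0.02],"spin":0,"hand":1},{"slide":[0,0,-0.022],"spin":0,"hand":1},{"slide":[0,0,-0.024],"spin":0,"hand":1}]'
```

```text
clock: 59.15
eef_pos: [0.4905, 0.2487, 0.1505]
tcp_rot: [[0.795, 0.606, -0.018], [0.605, -0.796, -0.018], [-0.026, 0.004, -1.0]]
ft_force: [0.5, -0.5, -0.0]
finger_gap: 0.0151
clock: 59.65
eef_pos: [0.4906, 0.2487, 0.1264]
tcp_rot: [[0.796, 0.606, -0.018], [0.605, -0.796, -0.018], [-0.026, 0.004, -1.0]]
ft_force: [0.8, -0.0, -0.6]
finger_gap: 0.0148
```

```bash
python3 -m handwheel '[{"slide":[0,0,-0.0005],"spin":0,"hand":1},{"slide":[0,0,-0.001],"spin":0,"hand":1},{"slide":[0,0,-0.0015],"spin":0,"hand":1},{"slide":[0,0,-0.002],"spin":0,"hand":1},{"slide":[0,0,-0.0025],"spin":0,"hand":1}]'
python3 -m handwheel '[{"slide":[0,0,-0.0005],"spin":0,"hand":1},{"slide":[0,0,-0.001],"spin":0,"hand":1},{"slide":[0,0,-0.0015],"spin":0,"hand":1},{"slide":[0,0,-0.0015],"spin":0,"hand":1},{"slide":[0,0,-0.0015],"spin":0,"hand":1}]'
```

```text
clock: 60.15
eef_pos: [0.4907, 0.2488, 0.124]
tcp_rot: [[0.796, 0.606, -0.018], [0.605, -0.796, -0.018], [-0.025, 0.004, -1.0]]
ft_force: [-0.2, 1.0, -0.4]
finger_gap: 0.0148
clock: 60.65
eef_pos: [0.4909, 0.2489, 0.1233]
tcp_rot: [[0.796, 0.606, -0.017], [0.605, -0.796, -0.018], [-0.025, 0.004, -1.0]]
ft_force: [-0.4, -1.0, 5.6]
finger_gap: 0.0152
```

Contact. Release, rise, back off toward the w8 viewpoint and check.

```bash
python3 -m handwheel '[{"slide":[0,0,0],"spin":0,"hand":0.75},{"slide":[0,0,0],"spin":0,"hand":0.65},{"slide":[0,0,0],"spin":0,"hand":0.55},{"slide":[0,0,0],"spin":0,"hand":0.45},{"slide":[0,0,0],"spin":0,"hand":0.45}]'
python3 -m handwheel '[{"slide":[0,0,0.01],"spin":0,"hand":0.45},{"slide":[0,0,0.03],"spin":0,"hand":0.45},{"slide":[0,0,0.06],"spin":0,"hand":0.45},{"slide":[0,0,0.1],"spin":0,"hand":0.45},{"slide":[0,0,0.14],"spin":0,"hand":0.45}]'
python3 -m handwheel '[{"slide":[0.03,-0.02,0.01],"spin":0,"hand":0.45},{"slide":[0.06,-0.035,0.01],"spin":0,"hand":0.45},{"slide":[0.09,-0.055,0.01],"spin":0,"hand":0.45},{"slide":[0.11,-0.07,0.01],"spin":0,"hand":0.45},{"slide":[0.11,-0.07,0.01],"spin":0,"hand":0.45}]'
python3 -m handwheel '[{"slide":[0,0,0],"spin":0,"hand":0.45},{"slide":[0,0,0],"spin":0,"hand":0.45},{"slide":[0,0,0],"spin":0,"hand":0.45},{"slide":[0,0,0],"spin":0,"hand":0.45},{"slide":[0,0,0],"spin":0,"hand":0.45}]'
python3 - <<'E'
from caps import *
c=grab('wrist');caps(c)
s=grab('scene');im=s['img'];a=cv2.resize(c['img'],(512,320));b=cv2.resize(im[70:350,180:430],(286,320))
save('fin',np.hstack([a,b]))
E
```

```text
clock: 61.15
eef_pos: [0.4909, 0.2488, 0.1232]
tcp_rot: [[0.796, 0.606, -0.018], [0.605, -0.796, -0.018], [-0.025, 0.004, -1.0]]
ft_force: [0.5, -0.3, -0.5]
finger_gap: 0.0473
clock: 61.65
eef_pos: [0.4905, 0.2487, 0.2651]
tcp_rot: [[0.796, 0.606, -0.018], [0.605, -0.796, -0.018], [-0.025, 0.004, -1.0]]
ft_force: [0.8, 0.2, -0.1]
finger_gap: 0.0474
clock: 62.15
eef_pos: [0.6033, 0.1746, 0.2754]
tcp_rot: [[0.8, 0.6, -0.016], [0.6, -0.8, -0.02], [-0.025, 0.006, -1.0]]
ft_force: [0.7, 1.2, 0.6]
finger_gap: 0.0469
clock: 62.65
eef_pos: [0.6028, 0.1752, 0.2756]
tcp_rot: [[0.799, 0.601, -0.016], [0.601, -0.799, -0.02], [-0.025, 0.006, -1.0]]
ft_force: [0.9, -1.3, 0.9]
finger_gap: 0.0471
red 390 297 [371.  89.] top [0.5833 0.2673 0.1407] axis [-0.009 -0.007  1.   ] bottom [0.584  0.2679 0.0617]
red 387 256 [227. 146.] top [0.5119 0.154  0.1407] axis [0.042 0.051 0.998] bottom [0.5085 0.15   0.0618]
yel 479 328 [264.  36.] top [0.4895 0.2476 0.1406] axis [0.045 0.027 0.999] bottom [0.4859 0.2455 0.0617]
yel 313 214 [326. 187.] top [0.6053 0.1769 0.1406] axis [-0.041  0.032  0.999] bottom [0.6086 0.1744 0.0617]
```

View pics/fin.png

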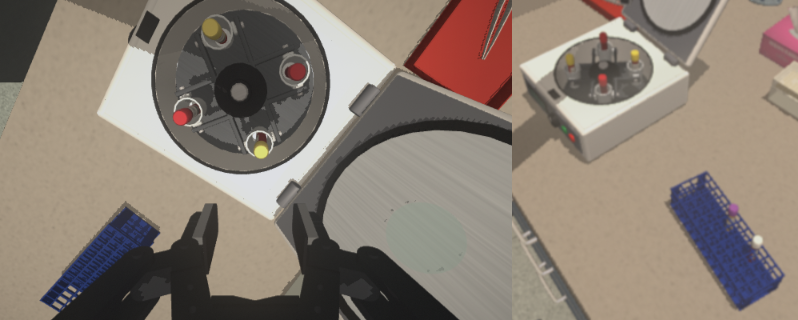

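Reds at (296,72) and (181,117) now lie across the nut at (239,90), and yellows at (211,28) and (261,152) do too. Purple and white still stand in the rack.

```bash
python3 -c "
from cell import order;print(order.finish_job())"
```

```text
the job is handed in; nothing more can be done
None
```

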